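# Set a test stand's sliding leg to its mark and close the cam lever

### The arm

A 7-joint arm with a two-finger parallel gripper is mounted at the origin on the work surface. World frame = base frame: x ahead of the robot, y to its left, z up, the work surface at z = 0. Lengths are in m, angles in rad, forces in N, time in s.
With the tool pointing down it reaches from about 0.4 to 0.85 m from the base axis. Payload 4.5 kg.
Tool frame: the origin (TCP) lies midway between the tips of the shut fingers; the grasp point (between the pads) lies 19 mm behind it (r.hold_point_z is the distance from the TCP to the grasp point, in m); z points along the fingers, y is the direction in which the jaws open and shut (so a half turn about z gives the same grasp; the last joint's range is limited). The gripper opens to 88 mm and grips with 3 to 60 N. Pads are 18 mm wide; open, the fingers measure 123 mm over their backs; the gripper's body (75 mm by 187 mm) begins 45 mm behind the grasp point.
Start: joints at [-1.139, 0.689, -0.195, 1.565, 0.157, 0.902, -0.215], TCP at [0.242, 0.576, 0.202] pointing down, gripper open.
Joint ranges: [-3.01, 3.01], [-0.46, 2.08], [-1.47, 1.51], [0.13, 2.56], [-1, 4.14], [0.04, 2.09], [-2.66, 2.66]. Speed limits (rad/s): [2.57, 2.57, 3.14, 3.14, 3.14, 3.14, 3.14].

### API

Orientations are given as a unit quaternion [x, y, z, w].
In Python, from plant import r gives the robot as it stands. The module is installed in compiled form; this text tells all that it offers.
- The arm moves only by the tool move_arm, never from a script. Its arguments are lists of equal length, an entry for each row: "turn": the turn, a rotation vector about the tool's x, y, z in units of 2 pi rad (1.0 is 2 pi rad), a list of three; "dp": the shift along the tool's x, y, z in units of 2.5 cm (1.0 is 2.5 cm), a list of three; "jaw": the closure, from -1 (fully open) to 1 (shut), so that 0 is half open. In form: {"turn": [[wx, wy, wz], ...], "dp": [[x, y, z], ...], "jaw": [jaw, ...]}. A call has 1 to 10 rows; each row shifts and turns the commanded pose from where the row before left it, along the tool's axes as they then stand; what a row does not reach is not made up. A row lasts 1/12 s, in which the tool goes at most 41.7 mm and 7.16 degrees, less where a joint would pass 70% of its speed; a pose out of reach is approached as far as the arm can. A call with a number of a shift or a turn outside -1 to 1 is refused whole. A call with a gripper value outside its range is refused whole. The fingers move at their own pace and stop on an object; "newtons" is the grip in N (left out, the last holds). Time passes only in rows, so rows that do not move let the fingers close. It gives the time, the measured TCP pose, the force and the opening at its end, in the units of the state.
- r.get_state(): the state, without advancing time (a new reading comes with each control period).
- r.snapshot(name): name is "scene" or "top" or "wrist"; returns a dict with "frame" (384x512x3 uint8, blue, green, red), "mtx" (3x3 intrinsics, pixels), "k1" (the pictures are not rectified: a ray, as slopes to the right and down, at radius r is drawn at 1 + k1 r^2 times it, then the intrinsics apply), "origin" and "orientation" of the camera in the world; the wrist camera has in their place "tool_from_camera" (4x4, takes a point from camera to tool coordinates, whose origin is the TCP and whose axes are the flange's). Camera axes: x right, y up, looking along -z (the intrinsics and any distortion apply to the point x, -y, -z); pixel columns grow to the right and rows downward; lengths in m; the calibration is good to about 2 mm. A picture is of the moment at which its call begins: read the wrist's pose just before it. There is no depth.
- r.finish_job(): hands the job in, once; it reports no verdict.
The state is a dict: "clock": time; "q": joint angles; "qd": joint speeds; "joint_torque": joint torques, N m; "tool_pos": TCP position; "eef_rot": TCP orientation; "contact_force": force on the tool from outside, world axes, zero at the start; "moment": the same for the moment, N m; "opening": opening from 0.0 (shut) to 1.0 (fully open).
Only numpy, scipy, OpenCV 4.12 (cv2) and the standard library are available. Lean on these libraries where they do the work, as an engineer would, in place of code of your own. Each camera call takes 0.05 s, during which the arm holds its last target.

### The job

On the grey perforated plate, draw the stand's spring-loaded sliding leg out by its long crossbar until the crossbar's pointer stands at the white rider on the scale; then, keeping the leg there, swing the black cam lever fully closed (in line with the leg) and go on holding the leg at the mark. The lever alone does not yet hold the leg, so finish while still holding it, with the gripper's fingers on the leg or its crossbar and with the lever closed. Do not close the lever while the leg is off its mark, do not shift the rider, and leave the jar, the beaker and the brush where they are.

Things in the scene. Friction and masses are not known exactly. Their poses are not given: they have to be found in the camera images.
- stand: Fixed stand: grey perforated plate 280 x 440 x 12 mm with a grey sleeve block. Origin at table height under the leg's axis; its +y is the way the leg slides OUT, z up. In this frame (mm): plate x -170..110, y -240..200; sleeve x -22..22, y -195..-55, top 72; scale rail x 54..66, y -70..90, top 48. Yaw within 0.32 rad of 0.
- leg: Sliding leg: aluminium tube 18 mm square with rubber foot and a steel crossbar. Origin on the tube's axis, 50 mm up, below the crossbar; axes as the stand's. Slides 0 to 100 mm along y; starts fully in (origin at y -30 mm of the stand). A spring of 5 N plus 0.06 N per mm draws it in. Crossbar x -155..38 mm, 12 mm thick (y), 57 to 73 mm above the table.
- crossbar_end (a point): Middle of the end face of the crossbar's long side (leg frame x = -155 mm), the side nearer the robot, 65 mm above the table, on the crossbar's centre line. Fingers can straddle the bar anywhere from this end to 125 mm inward (45 mm free below it).
- pointer (a point): Tip of the thin nose (4 mm wide) at the crossbar's short end, on its centre line, 65 mm above the table, 205 mm from crossbar_end along the leg's +x. It shows the leg's length on the scale.
- mark (a point): The length mark: middle of the upright 4 mm fin of the small white rider on the scale rail, 65 mm above the table, 3 mm beyond the pointer in x. The leg is at the mark when pointer and mark have the same y in the stand's frame. It is set 28 to 72 mm out from the pointer's start. Its y axis is the stand's y.
- lever_hinge (a point): Upright hinge of the cam lever on top of the sleeve: stand frame x -18, y -70 mm, 89 mm above the table. Hub radius 14 mm, top 101 mm.
- lever_tip (a point): Centre of the round free end (radius 8 mm) of the cam lever, 145 mm from the hinge. The lever is a black bar 12 mm wide, 16 mm high, from 81 to 97 mm above the table: it passes over the crossbar, which is lower.
- cam_lever (a joint): Angle of the cam lever, rad: 0 = closed, at its stop, along the stand's +y (parallel to the leg); positive = swung out towards the stand's -x, over the crossbar's long side. Starts at 0.36 to 0.48, limit 0.6. Pushed shut towards +x, for instance by the sides of fingers that straddle the crossbar and slide along it. Resists with 0.22 N m and stays where left.
- jar_mid (a point): Bystander: squat jar with white cap, 54 mm diameter, 65 mm high; point half-way up. On the table beyond the outer (+y) end of the plate.
- beaker_mid (a point): Bystander: clear plastic beaker, 64 mm diameter, 80 mm high; point half-way up. On the plate beside the sleeve, on the +x side.
- brush_mid (a point): Bystander: brush, 150 mm long, lying on the table along the inner (-y) end of the plate; point near its middle.

How it is judged:
By the outcome, as a careful person would: the job done as asked, in the order asked, and still so for the second after the job is handed in, while the arm keeps its last pose, push and grip.
It also fails if it takes over 40 s, if anything falls off the work surface, if the arm or the gripper's body presses on something with over 40 N, if the wrist force passes 120 N, or if a joint passes its speed limit or range.

## Working session

There is one attempt and no reset: what is moved stays moved. The work goes in short steps, Python scripts to look and compute and a tool call to move; the robot and the scene stay as the last step left them, time stands still between calls to the robot, and variables do not carry over. Pictures are saved under pics/ and viewed, and the job is handed in when it is done.

Besides the shell and the picture viewer there is one more tool, called after ">>>" in YAML: its name, and indented under it one key for each argument. move_arm: Moves the arm, as the interface text tells. Shifts and turns lie within -1 to 1; 1 stands for 2.5 cm of shift or 2 pi rad of turn. Its arguments: {"type":"object","properties":{"turn":{"type":"array","items":{"type":"array","items":{"type":"number","minimum":-1,"maximum":1}}},"dp":{"type":"array","items":{"type":"array","items":{"type":"number","minimum":-1,"maximum":1}}},"jaw":{"type":"array","items":{"type":"number"}},"newtons":{"type":"number"}},"required":["turn","dp","jaw"]}

```bash
mkdir -p pics
cat > h.py <<'E'
import numpy as np, cv2
from scipy.spatial.transform import Rotation as R
from plant import r
def snap(n,fn):
    s=r.get_state(); d=r.snapshot(n); cv2.imwrite('pics/'+fn,d['frame'])
    import pickle; pickle.dump((s,d),open('pics/'+fn+'.pkl','wb')); return s,d
def load(fn):
    import pickle; return pickle.load(open('pics/'+fn+'.pkl','rb'))
def campose(s,d):
    if 'origin' in d:
        o=np.array(d['orientation'])
        M=o if o.shape==(3,3) else R.from_quat(o).as_matrix()
        return np.array(d['origin']),M
    T=np.array(d['tool_from_camera']); Rt=R.from_quat(s['eef_rot']).as_matrix()
    return np.array(s['tool_pos'])+Rt@T[:3,3], Rt@T[:3,:3]
def ray(s,d,u,v):
    K=np.array(d['mtx']); p=cv2.undistortPoints(np.array([[[u,v]]],float),K,np.array([d['k1'],0,0,0,0.]))[0,0]
    o,M=campose(s,d); return o,M@np.array([p[0],-p[1],-1])
def atz(s,d,u,v,z):
    o,w=ray(s,d,u,v); return o+w*(z-o[2])/w[2]
def proj(s,d,P):
    o,M=campose(s,d); c=M.T@(np.array(P)-o); x,y=c[0]/-c[2],-c[1]/-c[2]
    k=1+d['k1']*(x*x+y*y); K=np.array(d['mtx']); return K[0,0]*x*k+K[0,2],K[1,1]*y*k+K[1,2]
def crop(fn,x0,y0,x1,y1,f,out):
    im=cv2.imread('pics/'+fn)[y0:y1,x0:x1]; cv2.imwrite('pics/'+out,cv2.resize(im,None,fx=f,fy=f,interpolation=cv2.INTER_CUBIC))
E
python3 - <<'E'
from h import *
for n in ['scene','top','wrist']:
    s,d=snap(n,n+'0.png'); print(n,{k:(v if k!='frame' else 0) for k,v in d.items()})
print(s)
E
```

```text
scene {'frame': 0, 'mtx': array([[393.70376862,   0.        , 261.51286918],
       [  0.        , 393.70376862, 201.32485586],
       [  0.        ,   0.        ,   1.        ]]), 'k1': -0.08541075551382561, 'origin': array([ 1.09363122, -0.20021681,  0.88487322]), 'orientation': array([0.23039807, 0.1570752 , 0.53204732, 0.79948093])}
top {'frame': 0, 'mtx': array([[400.17897895,   0.        , 255.67202865],
       [  0.        , 400.17897895, 193.07854299],
       [  0.        ,   0.        ,   1.        ]]), 'k1': -0.06868353549144539, 'origin': array([0.57191727, 0.02525165, 1.0486851 ]), 'orientation': array([-0.01785236,  0.03306771,  0.71381481, -0.69932556])}
wrist {'frame': 0, 'mtx': array([[293.94089126,   0.        , 253.22235464],
       [  0.        , 293.94089126, 190.86266981],
       [  0.        ,   0.        ,   1.        ]]), 'k1': -0.06157054305145298, 'tool_from_camera': array([[ 4.74934236e-04,  9.50617374e-01,  3.10364919e-01,
         8.09812706e-02],
       [ 9.99997780e-01, -1.08864214e-03,  1.80416315e-03,
        -1.05514072e-03],
       [ 2.05294517e-03,
[... 165 characters left out ...]
': array([-1.13918033,  0.6898704 , -0.19449855,  1.56619732,  0.15730767,
        0.90247829, -0.21509277]), 'qd': array([ 8.84533812e-04, -2.23492147e-03,  2.02316346e-04, -3.66228048e-03,
       -2.76933456e-05,  6.81093841e-04, -4.63680569e-04]), 'joint_torque': array([-4.62974815e-03, -5.28494024e+01, -1.27249941e+00, -1.53835845e+01,
       -5.27085748e-02,  1.90262435e-03,  3.76587866e-05]), 'tool_pos': array([0.24195376, 0.57562246, 0.20081965]), 'eef_rot': array([ 1.97566360e-01,  9.80289203e-01, -7.76896014e-04, -8.92204234e-05]), 'contact_force': array([ 0.11845246,  0.57164321, -0.22213647]), 'moment': array([ 0.03931968,  0.03140735, -0.02712785]), 'opening': 1.0018099123645556}
```

View pics/top0.png

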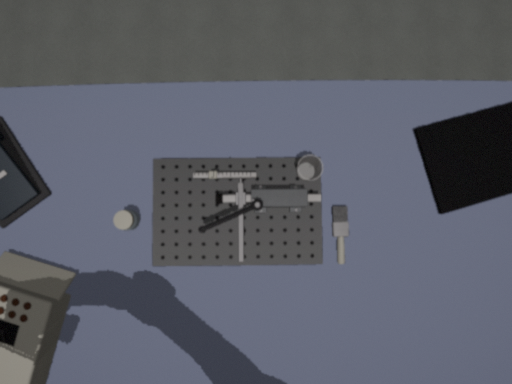

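View pics/scene0.png

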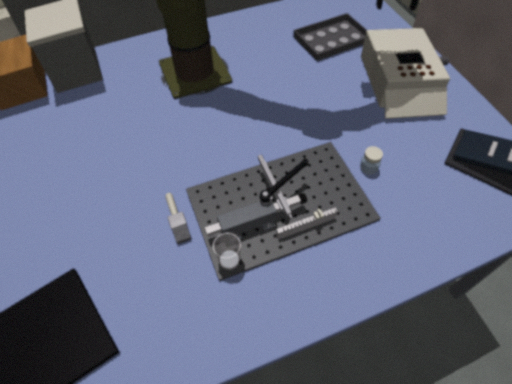

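Run:
```python
from h import *
crop('top0.png',145,145,335,275,4.2,'topc.png')
crop('scene0.png',180,140,380,275,4,'scc.png')
```

```text
(no output)
```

View pics/topc.png

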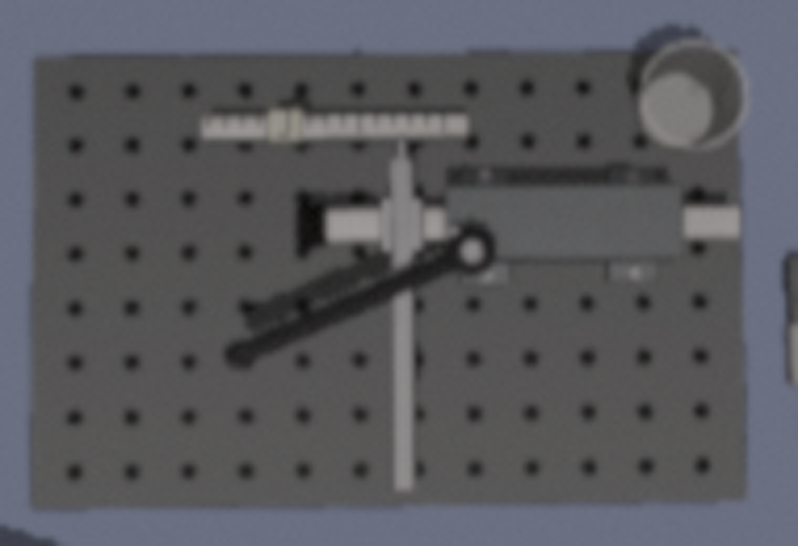

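View pics/scc.png

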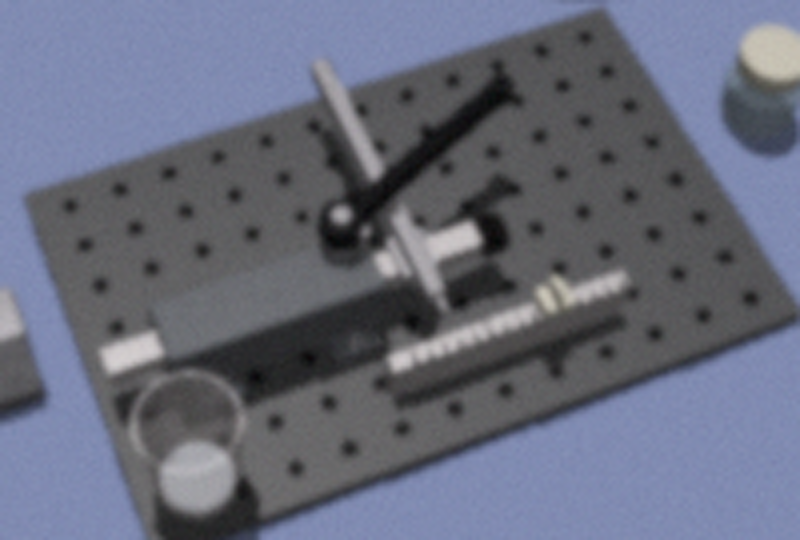

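```bash
cat > fit.py <<'E'
from h import *
from scipy.optimize import least_squares
st,dt=load('top0.png'); ss,ds=load('scene0.png')
T=lambda x,y:(145+(x+.5)/4.2-.5,145+(y+.5)/4.2-.5); S=lambda x,y:(180+(x+.5)/4-.5,140+(y+.5)/4-.5)
obs=[('t',(110,200,12),T(36,57)),('t',(110,-240,12),T(740,50)),('t',(-170,-240,12),T(747,498)),('t',(-170,200,12),T(31,507)),
('t',(-155,-30,73),T(403,490)),('t',(-18,-70,101),T(474,249)),('t',(50,-30,65),T(402,141)),
('s',(-170,-240,12),S(25,198)),('s',(-170,200,12),S(605,8)),('s',(110,200,12),S(800,318)),('s',(-18,-70,101),S(341,214)),('s',(-155,-30,73),S(320,60)),('s',(50,-30,65),S(443,307))]
def W(p,q): c,s=np.cos(q[2]),np.sin(q[2]); return np.array([q[0]+(c*p[0]-s*p[1])/1e3,q[1]+(s*p[0]+c*p[1])/1e3,p[2]/1e3])
cam={'t':(st,dt),'s':(ss,ds)}
def f(q,sel='ts'): return np.concatenate([np.array(proj(*cam[c],W(p,q)))-o for c,p,o in obs if c in sel])
for sel in ['ts','t','s']:
    b=least_squares(f,[.57,0,0],args=(sel,),x_scale=[.1,.1,.1]); print(sel,b.x,np.round(b.fun.reshape(-1,2),1).tolist())
    if sel=='ts': q=b.x
def inv(P): c,s=np.cos(q[2]),np.sin(q[2]); d=(P[:2]-q[:2])*1e3; return c*d[0]+s*d[1],-s*d[0]+c*d[1]
print('lever tip',inv(atz(st,dt,*T(240,354),.097)),inv(atz(ss,ds,*S(503,86),.097)))
print('rider t',[inv(atz(st,dt,*T(x,122),.07)) for x in (272,285,298)])
print('rider s',[inv(atz(ss,ds,*S(x,y),.07)) for x,y in((540,285),(547,285),(560,285))])
print('bar',W((-155,-30,65),q),W((-80,-30,65),q))
E
python3 fit.py
python3 - <<'E'
from h import *
crop('top0.png',185,160,265,190,10,'a.png'); crop('scene0.png',270,195,345,240,10,'b.png')
E
```

```text
ts [ 0.63319863  0.07119703 -0.01363383] [[-0.6, -1.0], [-0.4, -0.2], [-0.1, 0.6], [-0.4, -0.1], [0.1, -0.1], [-0.4, 0.0], [-0.1, -1.0], [-1.2, -1.5], [-0.5, -0.7], [0.6, -1.1], [-0.6, 0.1], [-0.8, -0.3], [-0.1, 1.8]]
t [ 0.6324986   0.07059763 -0.01153549] [[-0.5, -0.6], [-0.2, -0.1], [0.3, 0.7], [-0.1, 0.4], [0.5, 0.1], [-0.2, 0.3], [0.1, -0.7]]
s [ 0.63409098  0.07183836 -0.01572295] [[-0.8, -1.5], [0.1, -0.5], [1.0, -0.8], [-0.2, 0.2], [-0.3, -0.2], [0.3, 2.0]]
lever tip (np.float64(-76.1473028811879), np.float64(61.22215947654139)) (np.float64(-71.80085613652192), np.float64(64.37026796566381))
rider t [(np.float64(58.58093082978389), np.float64(45.79602032213088)), (np.float64(58.536394390491445), np.float64(38.191105724135134)), (np.float64(58.49225736330219), np.float64(30.586371783176272))]
rider s [(np.float64(56.08552741153264), np.float64(31.283736867199256)), (np.float64(57.67781122171873), np.float64(35.209631121769554)), (np.float64(60.636223314569456), np.float64(42.50316302725797))]
bar [0.47780404 0.04331299 0.065     ] [0.55279707 0.04229049 0.065     ]
```

View pics/a.png

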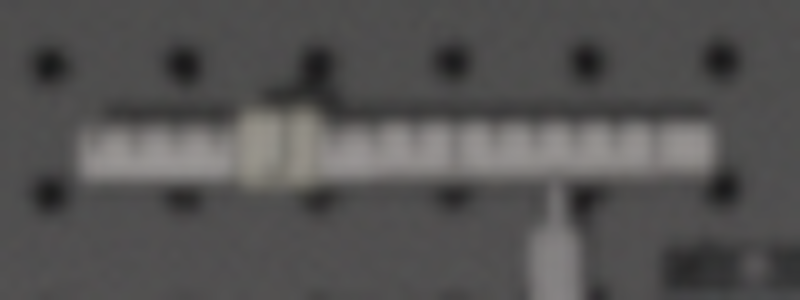

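View pics/b.png

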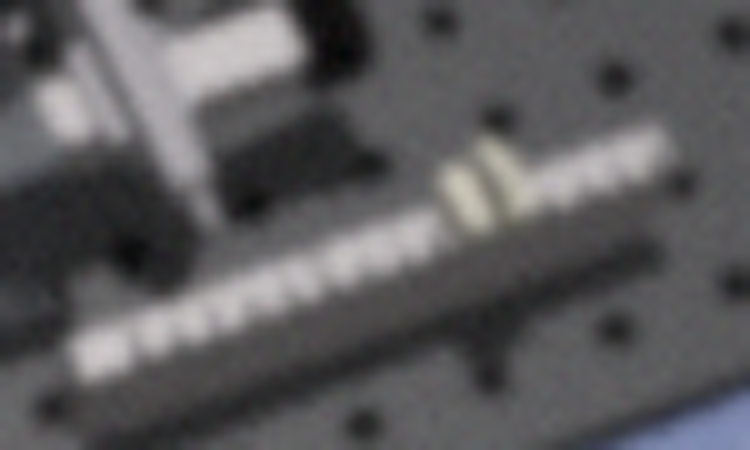

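View pics/wrist0.png

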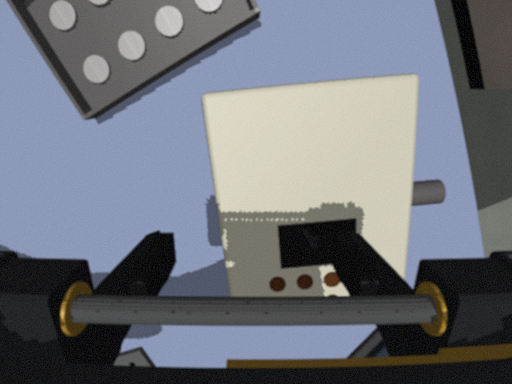

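>>> move_arm:
  turn:
    - [0,0,0]
    - [0,0,0]
    - [0,0,0]
    - [0,0,0]
    - [0,0,0]
    - [0,0,0]
    - [0,0,0]
    - [0,0,0]
    - [0,0,0]
    - [0,0,0]
  dp:
    - [-0.4,-0.3,0]
    - [-0.61,-0.51,0]
    - [-0.61,-0.51,0]
    - [-0.61,-0.51,0]
    - [-0.61,-0.51,0]
    - [-0.61,-0.51,0]
    - [-0.61,-0.51,0]
    - [-0.61,-0.51,0]
    - [-0.61,-0.51,0]
    - [-0.61,-0.51,0]
  jaw: [0,0,0,0,0,0,0,0,0,0]

```text
clock: 0.98
tool_pos: [0.3312, 0.4043, 0.2015]
eef_rot: [0.198, 0.98, -0.0, 0.0]
contact_force: [-0.0, 0.6, 1.0]
opening: 0.5
```

>>> move_arm:
  turn:
    - [0,0,0]
    - [0,0,0]
    - [0,0,0]
    - [0,0,0]
    - [0,0,0]
    - [0,0,0]
    - [0,0,0]
    - [0,0,0]
    - [0,0,0]
    - [0,0,0]
  dp:
    - [-0.61,-0.51,0]
    - [-0.61,-0.51,0]
    - [-0.61,-0.51,0]
    - [-0.61,-0.51,0]
    - [-0.61,-0.51,0]
    - [-0.61,-0.51,0]
    - [-0.61,-0.51,0]
    - [-0.61,-0.51,0]
    - [-0.61,-0.51,0]
    - [-0.61,-0.51,0]
  jaw: [0,0,0,0,0,0,0,0,0,0]

```text
clock: 1.82
tool_pos: [0.4219, 0.2277, 0.2015]
eef_rot: [0.198, 0.98, -0.0, 0.0]
contact_force: [-1.0, -0.1, 0.4]
opening: 0.499
```

>>> move_arm:
  turn:
    - [0,0,0]
    - [0,0,0]
    - [0,0,0]
    - [0,0,0]
    - [0,0,0]
    - [0,0,0]
    - [0,0,0]
    - [0,0,0]
    - [0,0,0]
    - [0,0,0]
  dp:
    - [-0.61,-0.51,0]
    - [-0.61,-0.51,0]
    - [-0.61,-0.51,0]
    - [-0.61,-0.51,0]
    - [-0.61,-0.51,0]
    - [-0.61,-0.51,0]
    - [-0.61,-0.51,0]
    - [-0.61,-0.51,0]
    - [-0.61,-0.51,0]
    - [-0.61,-0.51,0]
  jaw: [0,0,0,0,0,0,0,0,0,0]

```text
clock: 2.65
tool_pos: [0.5126, 0.0512, 0.2015]
eef_rot: [0.198, 0.98, -0.0, -0.0]
contact_force: [0.5, -0.3, -0.1]
opening: 0.502
```

>>> move_arm:
  turn:
    - [0,0,0.0175]
    - [0,0,0.0175]
    - [0,0,0.0175]
    - [0,0,0.0175]
    - [0,0,0.0175]
    - [0,0,0.0175]
    - [0,0,0.0175]
    - [0,0,0.0175]
    - [0,0,0.0175]
    - [0,0,0.0175]
  dp:
    - [0,0,0]
    - [0,0,0]
    - [0,0,0]
    - [0,0,0]
    - [0,0,0]
    - [0,0,0]
    - [0,0,0]
    - [0,0,0]
    - [0,0,0]
    - [0,0,0]
  jaw: [0,0,0,0,0,0,0,0,0,0]

```text
clock: 3.48
tool_pos: [0.5122, 0.0522, 0.2015]
eef_rot: [0.683, 0.73, -0.0, -0.0]
contact_force: [0.2, 0.4, 0.6]
opening: 0.502
```

```bash
python3 -c "
from h import *
s=r.get_state();print(s['q'],s['tool_pos'],R.from_quat(s['eef_rot']).as_matrix().round(3).tolist())"
```

```text
[-0.23270624  0.54540012  0.06520986  1.90227688 -0.0523702   0.69601968
 -0.06953272] [0.51224893 0.05222385 0.20150952] [[-0.067, 0.998, -0.0], [0.998, 0.067, -0.0], [-0.0, -0.0, -1.0]]
```

>>> move_arm:
  turn:
    - [0,0,0.0175]
    - [0,0,0.0175]
    - [0,0,0.0175]
    - [0,0,0.0175]
    - [0,0,0.0175]
    - [0,0,0.0175]
    - [0,0,0.0175]
    - [0,0,0.0175]
  dp:
    - [0,0,0]
    - [0,0,0]
    - [0,0,0]
    - [0,0,0]
    - [0,0,0]
    - [0,0,0]
    - [0,0,0]
    - [0,0,0]
  jaw: [0,0,0,0,0,0,0,0]

```text
clock: 4.15
tool_pos: [0.5122, 0.0523, 0.2015]
eef_rot: [0.929, 0.37, -0.0, -0.0]
contact_force: [-0.2, -0.5, 0.1]
opening: 0.498
```

>>> move_arm:
  turn:
    - [0,0,0.0175]
    - [0,0,0.0175]
    - [0,0,0.0175]
    - [0,0,0.0175]
    - [0,0,0.0175]
    - [0,0,0.0175]
    - [0,0,0.0175]
    - [0,0,0]
  dp:
    - [0,0,0]
    - [0,0,0]
    - [0,0,0]
    - [0,0,0]
    - [0,0,0]
    - [0,0,0]
    - [0,0,0]
    - [0,0,0]
  jaw: [0,0,0,0,0,0,0,0]

```text
clock: 4.82
tool_pos: [0.5122, 0.0525, 0.2014]
eef_rot: [1.0, -0.004, -0.0, 0.0]
contact_force: [0.6, -0.2, 0.3]
opening: 0.5
```

```bash
python3 -c "
from h import *
s,d=snap('wrist','w1.png');print(s['q'],s['tool_pos'],R.from_quat(s['eef_rot']).as_matrix().round(3).tolist())"
```

```text
[-0.53676248  0.61016603  0.57024968  1.9170112  -0.47007297  0.75035452
 -1.27631727] [0.51223073 0.05252171 0.20136794] [[1.0, -0.009, -0.001], [-0.009, -1.0, -0.001], [-0.001, 0.001, -1.0]]
```

View pics/w1.png

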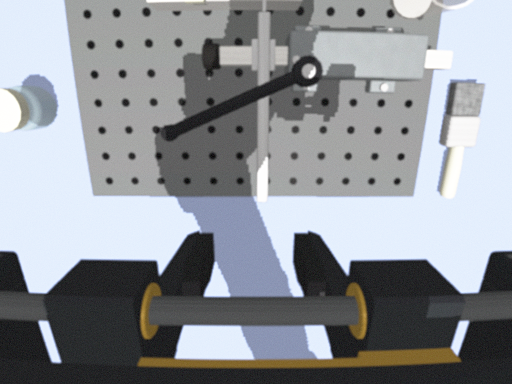

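```bash
cat >> fit.py <<'E'
print('--- wrist')
sw,dw=load('w1.png'); cam['w']=(sw,dw)
obs+=[('w',(-155,-30,73),(262,201)),('w',(-18,-70,101),(309.5,69.5)),('w',(-170,200,12),(93,195)),('w',(-170,-240,12),(414,195))]
for sel in 'w','tsw':
    b=least_squares(f,[.57,0,0],args=(sel,),x_scale=[.1,.1,.1]); print(sel,b.x,np.round(b.fun.reshape(-1,2),1)[-4:].tolist())
print('tip',inv(atz(sw,dw,169,132,.097)))
print('barend',atz(sw,dw,262,201,.073),W((-155,-30,65),b.x))
E
python3 fit.py|sed -n '/---/,$p'
```

```text
--- wrist
w [ 0.63346996  0.06909397 -0.0097964 ] [[0.6, -0.4], [-0.2, -0.2], [-0.2, 0.3], [-0.2, 0.5]]
tsw [ 0.63340529  0.06994517 -0.01027165] [[-0.2, -0.3], [-1.2, -0.1], [-0.9, 0.3], [-0.9, 0.7]]
tip (np.float64(-75.07419249714623), np.float64(60.570072961946366))
barend [0.47772281 0.04129046 0.073     ] [0.47810532 0.04153884 0.065     ]
```

>>> move_arm:
  turn:
    - [0,0,0]
    - [0,0,0]
    - [0,0,0]
    - [0,0,0]
    - [0,0,0]
    - [0,0,0]
    - [0,0,0]
    - [0,0,0]
    - [0,0,0]
    - [0,0,0]
  dp:
    - [0.1,0.46,0]
    - [0,0,0.5]
    - [0,0,0.8]
    - [0,0,0.8]
    - [0,0,0.8]
    - [0,0,0.8]
    - [0,0,0.8]
    - [0,0,0.8]
    - [0,0,0.5]
    - [0,0,0.3]
  jaw: [0,0,0,0,0,0,0,0,0,0]

```text
clock: 5.7
tool_pos: [0.5147, 0.0405, 0.0477]
eef_rot: [1.0, -0.002, -0.001, -0.0]
contact_force: [-0.4, -0.5, 0.5]
opening: 0.497
```

>>> move_arm:
  turn:
    - [0,0,0]
    - [0,0,0]
    - [0,0,0]
    - [0,0,0]
    - [0,0,0]
    - [0,0,0]
  dp:
    - [0,0,0]
    - [0,0,0]
    - [0,0,0]
    - [0,0,0]
    - [0,0,0]
    - [0,0,0]
  jaw: [0,1,1,1,1,1]
  newtons: 15

```text
clock: 6.2
tool_pos: [0.5157, 0.0419, 0.0496]
eef_rot: [1.0, -0.002, 0.001, -0.0]
contact_force: [0.2, -0.4, 0.4]
opening: 0.144
```

```bash
python3 -c "
from h import *
s,d=snap('wrist','w2.png');print(s)"
```

```text
{'clock': 6.2, 'q': array([-0.35752043,  0.83246759,  0.31676958,  2.02401945, -0.66088539,
        0.38477683, -1.09152556]), 'qd': array([ 1.39180042e-03,  4.39933474e-03,  6.26705656e-05,  2.49527074e-03,
       -1.54753093e-03, -9.31480297e-04, -1.40863192e-03]), 'joint_torque': array([ 7.12055527e-02, -4.81426120e+01,  5.52286729e+00, -5.97792104e+00,
       -1.16462965e-02, -6.51820167e-02,  1.38466476e-03]), 'tool_pos': array([0.51573183, 0.04189407, 0.04956252]), 'eef_rot': array([ 9.99997240e-01, -2.28395374e-03,  5.43807891e-04, -8.58162651e-05]), 'contact_force': array([ 0.2346798 , -0.38826539,  0.41751699]), 'moment': array([-0.01601967,  0.09897092, -0.01439141]), 'opening': 0.144422807147825}
```

View pics/w2.png

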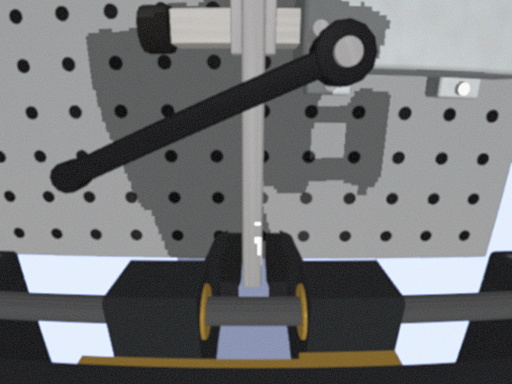

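>>> move_arm:
  turn:
    - [0,0,0]
    - [0,0,0]
    - [0,0,0]
    - [0,0,0]
    - [0,0,0]
    - [0,0,0]
    - [0,0,0]
    - [0,0,0]
    - [0,0,0]
    - [0,0,0]
  dp:
    - [0,-0.15,0]
    - [0,-0.3,0]
    - [0,-0.35,0]
    - [0,-0.35,0]
    - [0,-0.35,0]
    - [0,-0.35,0]
    - [0,-0.35,0]
    - [0,-0.3,0]
    - [0,-0.1,0]
    - [0,0,0]
  jaw: [1,1,1,1,1,1,1,1,1,1]
  newtons: 25

```text
clock: 7.08
tool_pos: [0.5156, 0.1079, 0.0489]
eef_rot: [1.0, -0.002, 0.0, -0.0]
contact_force: [0.3, -1.1, 0.3]
opening: 0.006
```

```bash
python3 -c "
from h import *
s,d=snap('wrist','w3.png');snap('top','t3.png');snap('scene','s3.png')
print(s['tool_pos'],s['eef_rot'],s['contact_force'],s['moment'])
crop('t3.png',145,150,305,270,5,'t3c.png'); crop('s3.png',240,150,360,240,6,'s3c.png')"
```

```text
[0.51562042 0.10791258 0.04893715] [ 9.99998554e-01 -1.68775125e-03  2.39281430e-06 -2.10152673e-04] [ 0.29339753 -1.11619732  0.3013659 ] [-0.06281115  0.17176802 -0.02798506]
```

View pics/w3.png

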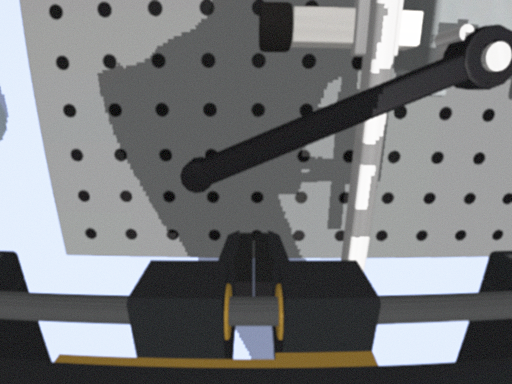

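View pics/t3c.png

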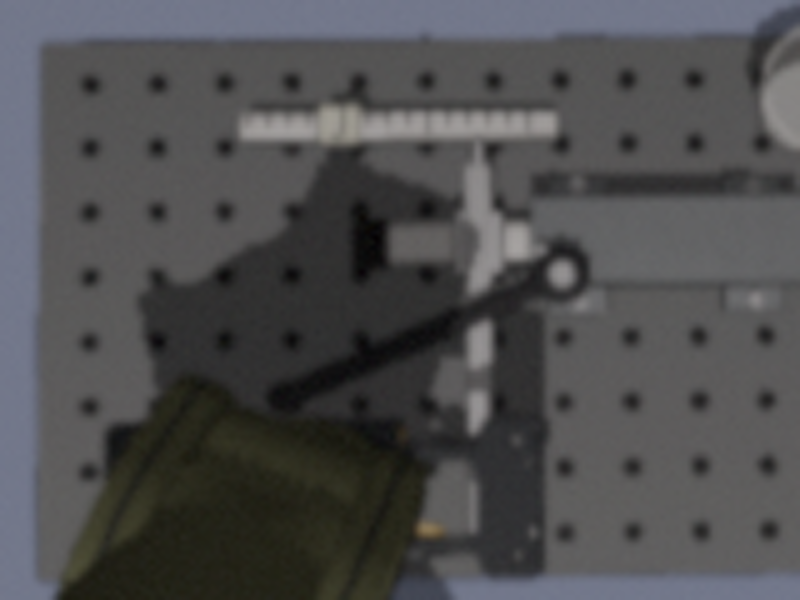

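View pics/s3c.png

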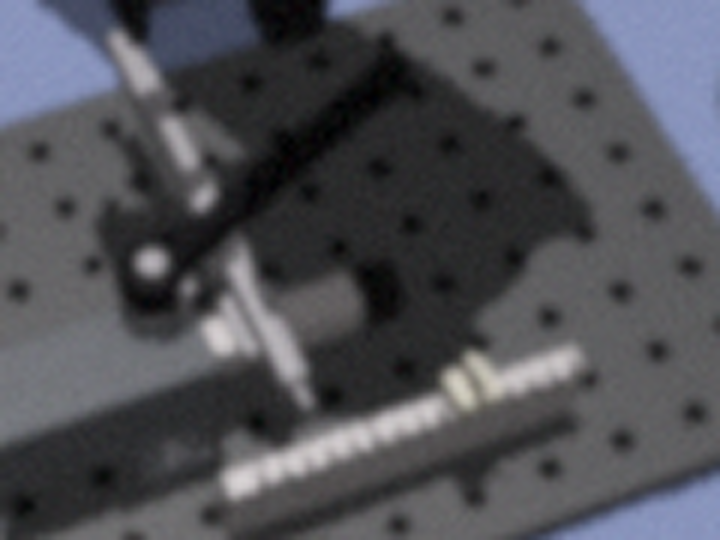

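```bash
python3 -c "
from h import *
from plant import r
print(r.hold_point_z)
for n in ['w2.png','w3.png']:
    s,d=load(n); p=s['tool_pos']
    print(n,s['opening'],[np.round(proj(s,d,p+np.array(e)),0).tolist() for e in ([0,0,0],[0,0,.019],[0,.009,0],[.009,0,0.019],[0,0,.064])])
s,d=load('w2.png'); print([np.round(proj(s,d,q),0) for q in ([.478,.0415,.073],[.478,.0415,.057],[.56,.04,.073])])
s,d=load('w3.png'); print([np.round(proj(s,d,q),0) for q in ([.478,.0415,.073],[.478,.0415,.057],[.56,.04,.073])])
crop('w2.png',150,200,350,350,4,'c2.png')
crop('w3.png',150,200,400,350,3.2,'c3.png')
"
```

```text
0.0187
w2.png 0.144422807147825 [[251.0, 219.0], [251.0, 231.0], [238.0, 219.0], [251.0, 217.0], [251.0, 272.0]]
w3.png 0.006343582966814212 [[251.0, 219.0], [251.0, 231.0], [238.0, 219.0], [251.0, 217.0], [251.0, 272.0]]
[array([252., 286.]), array([252., 272.]), array([254., 162.])]
[array([353., 286.]), array([346., 272.]), array([372., 162.])]
```

View pics/c2.png

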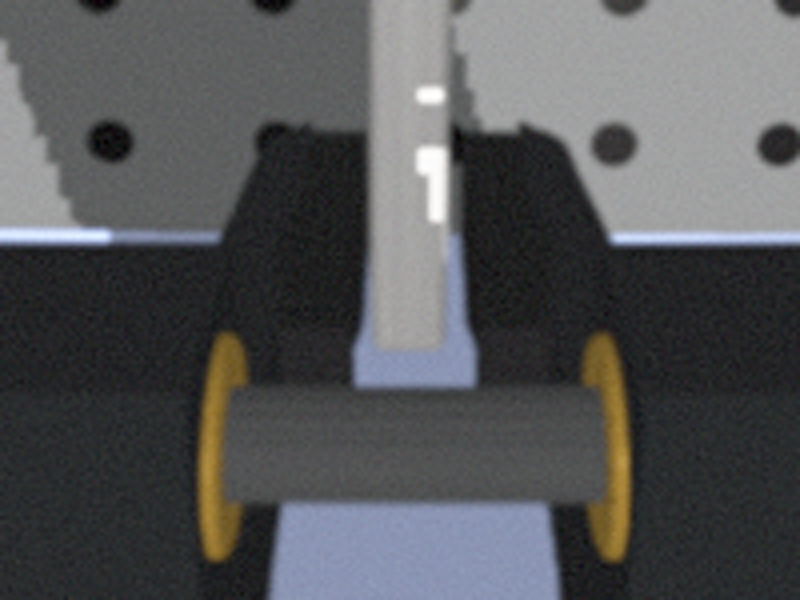

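View pics/c3.png

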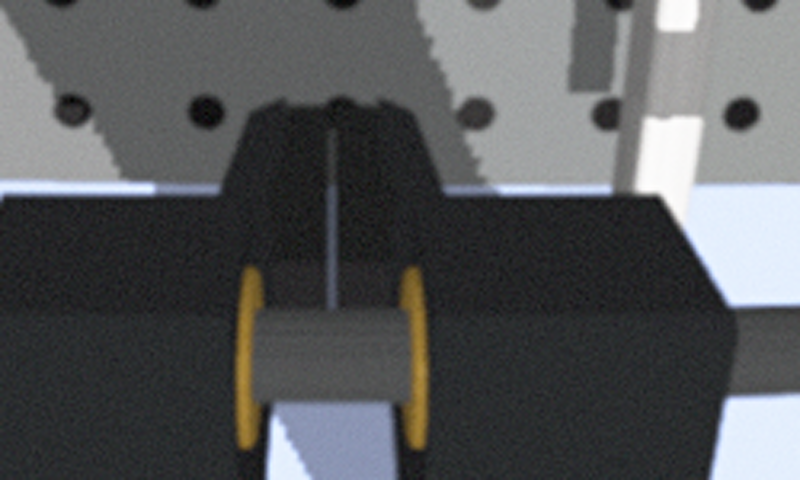

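>>> move_arm:
  turn:
    - [0,0,0]
    - [0,0,0]
    - [0,0,0]
    - [0,0,0]
    - [0,0,0]
    - [0,0,0]
  dp:
    - [0,0,-0.5]
    - [0,0,-0.8]
    - [0,0,-0.8]
    - [0,0,-0.8]
    - [0,0,-0.5]
    - [0,0,0]
  jaw: [1,1,1,0,0,0]

```text
clock: 7.73
tool_pos: [0.5174, 0.1059, 0.1363]
eef_rot: [1.0, -0.003, 0.002, -0.0]
contact_force: [-0.5, -0.5, -0.3]
opening: 0.208
```

```bash
python3 -c "
from h import *
s,d=snap('scene','s4.png');s,d=snap('wrist','w4.png');
print(s['tool_pos'],s['eef_rot'],s['opening'])
s,d=load('s4.png');p=s['tool_pos'];print([np.round(proj(s,d,p+np.array(e)),1).tolist() for e in ([0,0.022,0],[0,-.022,0],[0,.022,0.02],[0,-.022,0.02],[0,-.022,0.064])])
crop('s4.png',230,60,350,150,6,'s4c.png')
"
```

```text
[0.51653701 0.10615605 0.13493604] [ 9.99994516e-01 -3.05163075e-03  1.27684793e-03 -1.57483491e-04] 0.256511869525289
[[295.8, 139.4], [279.7, 144.6], [296.3, 134.0], [280.0, 139.3], [280.6, 126.8]]
```

View pics/s4.png

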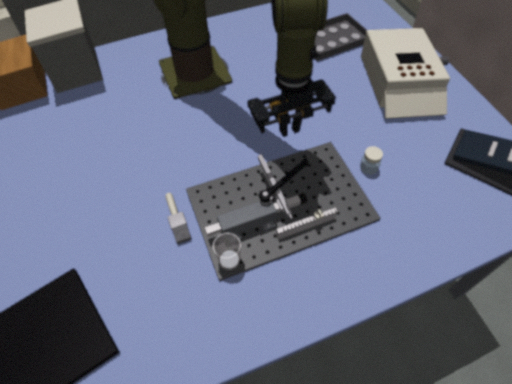

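View pics/s4c.png

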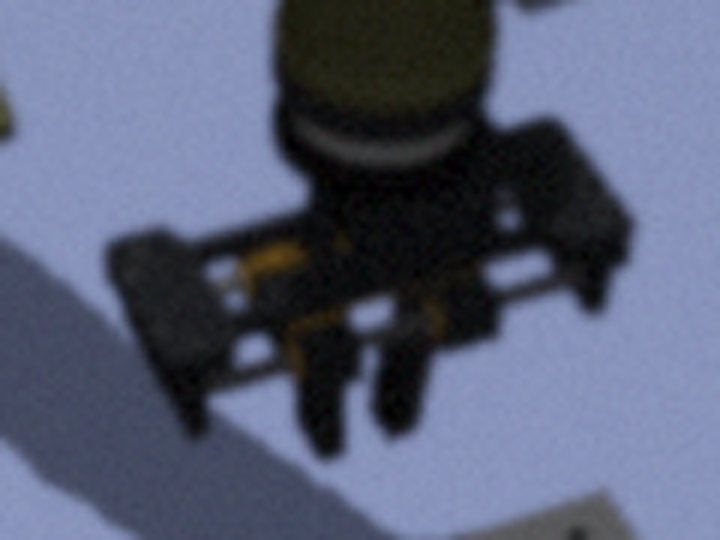

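View pics/w4.png

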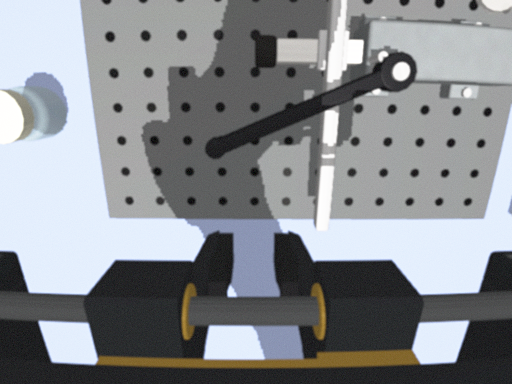

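>>> move_arm:
  turn:
    - [0,0,0]
    - [0,0,0]
    - [0,0,0]
    - [0,0,0]
    - [0,0,0]
    - [0,0,0]
    - [0,0,0]
    - [0,0,0]
  dp:
    - [0,0.65,0]
    - [0,0.65,0]
    - [0,0.65,0]
    - [0,0.65,0]
    - [0,0,0.8]
    - [0,0,0.8]
    - [0,0,0.8]
    - [0,0,0.8]
  jaw: [0,0,0,0,0,0,0,0]

```text
clock: 8.5
tool_pos: [0.5144, 0.0413, 0.052]
eef_rot: [1.0, -0.003, -0.001, 0.0]
contact_force: [0.5, -0.9, 0.4]
opening: 0.502
```

```bash
python3 -c "
from h import *
s,d=snap('scene','s5.png');s,d=snap('wrist','w5.png');
print(s['tool_pos'],s['eef_rot'],s['opening'],s['contact_force'])
crop('s5.png',210,90,330,180,6,'s5c.png')
"
```

```text
[0.51219465 0.04145854 0.04904322] [ 9.99989351e-01 -2.78114109e-03 -3.67846255e-03  1.80257488e-04] 0.5000552545318105 [-0.68762157  0.89008523 -2.3431388 ]
```

View pics/s5c.png

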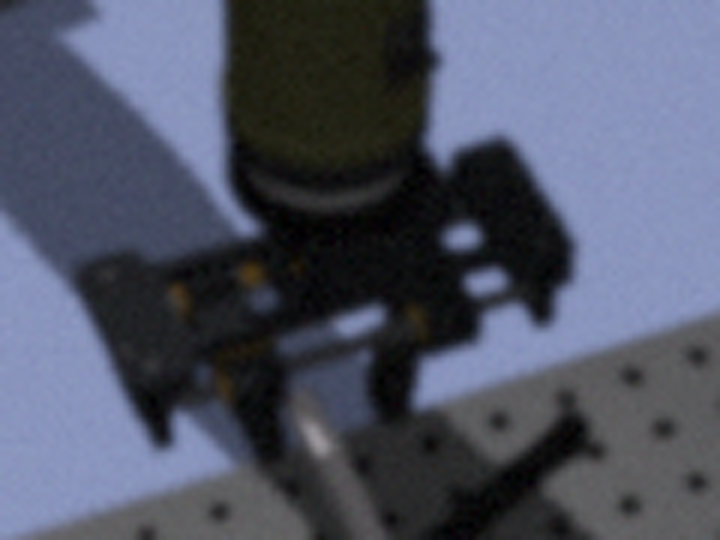

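View pics/w5.png

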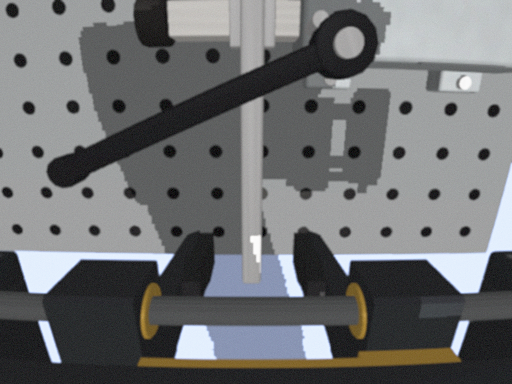

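```bash
python3 -c "
from h import *
s,d=load('s5.png');p=s['tool_pos'];print(p)
for h in (0,.02,.03,.04): print(h,[np.round(proj(s,d,p+np.array([x,y,h])),1).tolist() for x in (-.0,.009) for y in (-.03,.03)])
print('body',[np.round(proj(s,d,p+np.array([.0375,y,h])),1).tolist() for h in (.064,.1) for y in (-.0935,.0935)])
s,d=load('w5.png');p=s['tool_pos']
for h in (0,.02,.03,.04): print(h,[np.round(proj(s,d,p+np.array([x,y,h])),1).tolist() for x in (-.009,0,.009) for y in (-.022,.022)])
"
```

```text
[0.51436336 0.04133094 0.05203371]
0 [[253.0, 173.1], [273.9, 166.0], [254.2, 175.6], [275.3, 168.5]]
0.02 [[252.8, 168.5], [274.1, 161.3], [254.1, 171.0], [275.4, 163.9]]
0.03 [[252.7, 166.1], [274.1, 159.0], [254.0, 168.7], [275.5, 161.5]]
0.04 [[252.6, 163.7], [274.2, 156.5], [253.9, 166.3], [275.6, 159.1]]
body [[233.7, 177.1], [303.6, 153.6], [232.7, 168.0], [304.8, 144.2]]
0 [[283.3, 230.3], [219.6, 230.6], [283.7, 218.3], [219.1, 218.7], [284.0, 206.0], [218.5, 206.4]]
0.02 [[286.4, 244.4], [216.3, 244.8], [286.9, 231.5], [215.6, 231.9], [287.4, 218.1], [214.9, 218.5]]
0.03 [[288.2, 252.6], [214.3, 253.0], [288.8, 239.2], [213.6, 239.6], [289.3, 225.2], [212.8, 225.6]]
0.04 [[290.2, 261.8], [212.2, 262.2], [290.9, 247.7], [211.3, 248.1], [291.5, 233.1], [210.4, 233.5]]
```

>>> move_arm:
  turn:
    - [0,0,0]
    - [0,0,0]
    - [0,0,0]
    - [0,0,0]
    - [0,0,0]
  dp:
    - [0,0,0.3]
    - [0,0,0.3]
    - [0,0,0.3]
    - [0,0,0.2]
    - [0,0,0]
  jaw: [0,0,0,0,0]

```text
clock: 9.02
tool_pos: [0.5149, 0.0419, 0.0258]
eef_rot: [1.0, -0.002, -0.001, -0.0]
contact_force: [0.5, 0.1, 0.2]
opening: 0.501
```

```bash
python3 -c "
from h import *
s,d=snap('scene','s6.png');s,d=snap('wrist','w6.png');
print(s['tool_pos'],s['eef_rot'],s['opening'],s['contact_force'])
s,d=load('s6.png');p=s['tool_pos']
for h in (0,.02,.03,.04): print(h,[np.round(proj(s,d,p+np.array([x,y,h])),1).tolist() for x in (-.0,.009) for y in (-.03,.03)])
crop('s6.png',210,90,330,180,6,'s6c.png')
"
```

```text
[0.51516917 0.04180125 0.02626033] [ 9.99996782e-01 -2.52359185e-03 -2.40165534e-04 -9.82820693e-05] 0.5003580965662932 [-0.09110241 -0.56413527  1.09868423]
0 [[253.5, 179.0], [274.0, 172.0], [254.7, 181.5], [275.3, 174.5]]
0.02 [[253.3, 174.6], [274.1, 167.5], [254.6, 177.1], [275.5, 170.0]]
0.03 [[253.2, 172.3], [274.2, 165.2], [254.5, 174.9], [275.6, 167.7]]
0.04 [[253.1, 170.0], [274.3, 162.9], [254.4, 172.6], [275.7, 165.4]]
```

View pics/s6c.png

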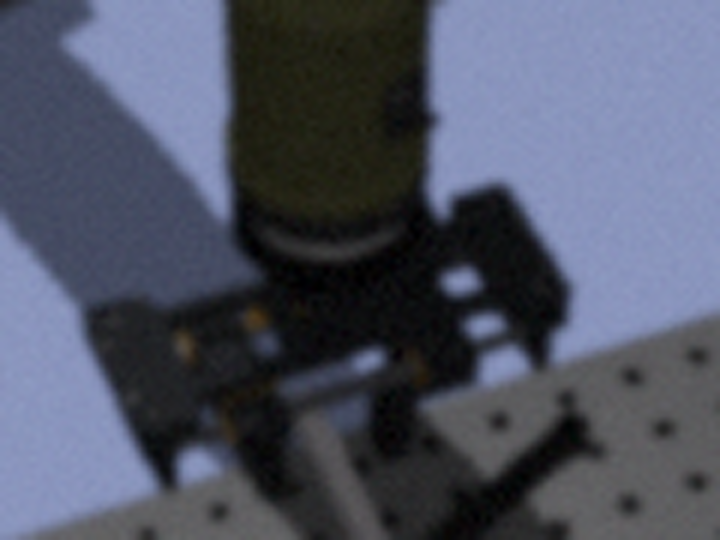

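View pics/w6.png

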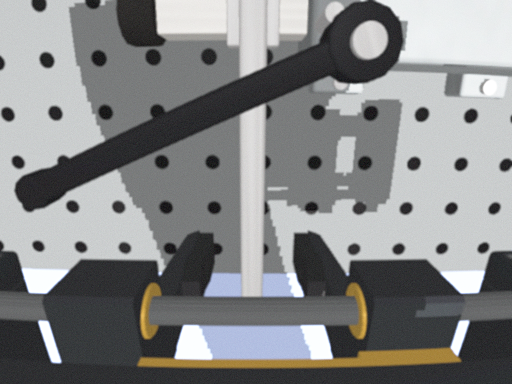

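>>> move_arm:
  turn:
    - [0,0,0]
    - [0,0,0]
    - [0,0,0]
    - [0,0,0]
    - [0,0,0]
  dp:
    - [0,0,0.2]
    - [0,0,0.2]
    - [0,0,0.2]
    - [0,0,0.12]
    - [0,0,0]
  jaw: [0,0,0,0,0]

```text
clock: 9.53
tool_pos: [0.5149, 0.0417, 0.0078]
eef_rot: [1.0, -0.003, -0.001, -0.0]
contact_force: [0.7, 0.7, 0.0]
opening: 0.5
```

>>> move_arm:
  turn:
    - [0,0,0]
    - [0,0,0]
    - [0,0,0]
    - [0,0,0]
    - [0,0,0]
    - [0,0,0]
    - [0,0,0]
    - [0,0,0]
  dp:
    - [0,0,0]
    - [0,0,0]
    - [0,0,0]
    - [0,0,0]
    - [0,0,0]
    - [0,0,0]
    - [0,0,0]
    - [0,0,0]
  jaw: [1,1,1,1,1,1,1,1]
  newtons: 15

```text
clock: 10.2
tool_pos: [0.5155, 0.0427, 0.0087]
eef_rot: [1.0, -0.002, 0.0, -0.001]
contact_force: [-0.8, 3.8, 2.3]
opening: 0.136
```

```bash
python3 -c "
from h import *
s,d=snap('wrist','w7.png');
print(s['tool_pos'],s['eef_rot'],s['opening'],s['contact_force'],s['moment'])
"
```

```text
[0.51545765 0.04267049 0.00865975] [ 9.99997401e-01 -2.19264012e-03  6.53496166e-05 -6.21891680e-04] 0.13618247435289976 [-0.7579031   3.78817485  2.32963932] [ 0.60747581  0.16555645 -0.08425492]
```

View pics/w7.png

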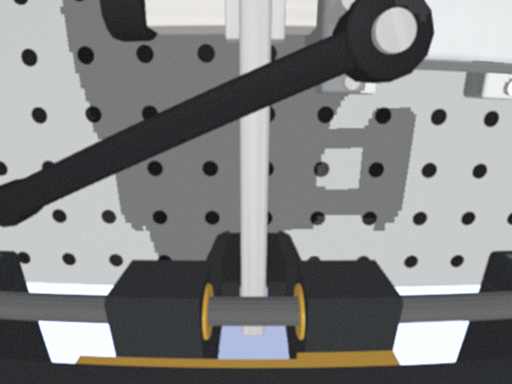

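>>> move_arm:
  turn:
    - [0,0,0]
    - [0,0,0]
    - [0,0,0]
    - [0,0,0]
    - [0,0,0]
    - [0,0,0]
    - [0,0,0]
    - [0,0,0]
    - [0,0,0]
    - [0,0,0]
  dp:
    - [0,-0.1,0]
    - [0,-0.3,0]
    - [0,-0.35,0]
    - [0,-0.35,0]
    - [0,-0.35,0]
    - [0,-0.35,0]
    - [0,-0.35,0]
    - [0,-0.3,0]
    - [0,-0.1,0]
    - [0,0,0]
  jaw: [1,1,1,1,1,1,1,1,1,1]
  newtons: 25

```text
clock: 11.08
tool_pos: [0.5162, 0.1011, 0.0087]
eef_rot: [1.0, -0.004, 0.001, 0.003]
contact_force: [-0.0, -8.3, 1.6]
opening: 0.132
```

```bash
python3 -c "
from h import *
s,d=snap('wrist','w8.png');snap('top','t8.png');snap('scene','s8.png')
print(s['tool_pos'],s['eef_rot'],s['opening'],s['contact_force'],s['moment'])
crop('t8.png',180,150,280,225,8,'t8c.png'); crop('s8.png',260,170,360,245,8,'s8c.png')"
```

```text
[0.51616285 0.10110614 0.00865053] [ 9.99986167e-01 -4.07839435e-03  9.07713637e-04  3.19502602e-03] 0.13198335903353448 [-0.02403484 -8.27546284  1.63682946] [-1.49464208  0.17054659 -0.01148645]
```

View pics/w8.png

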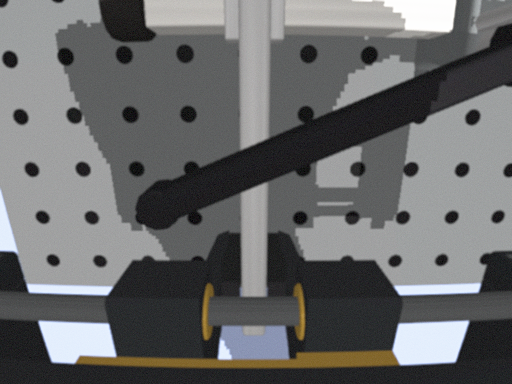

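View pics/t8c.png

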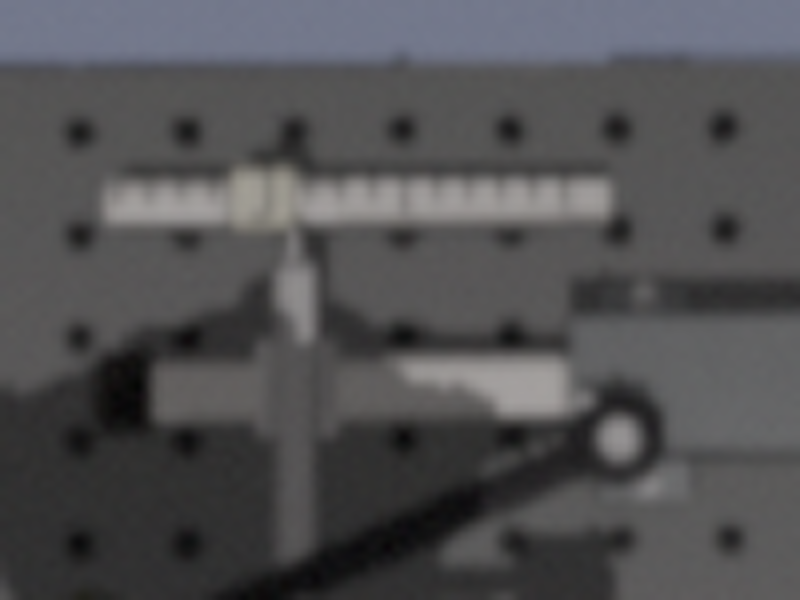

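View pics/s8c.png

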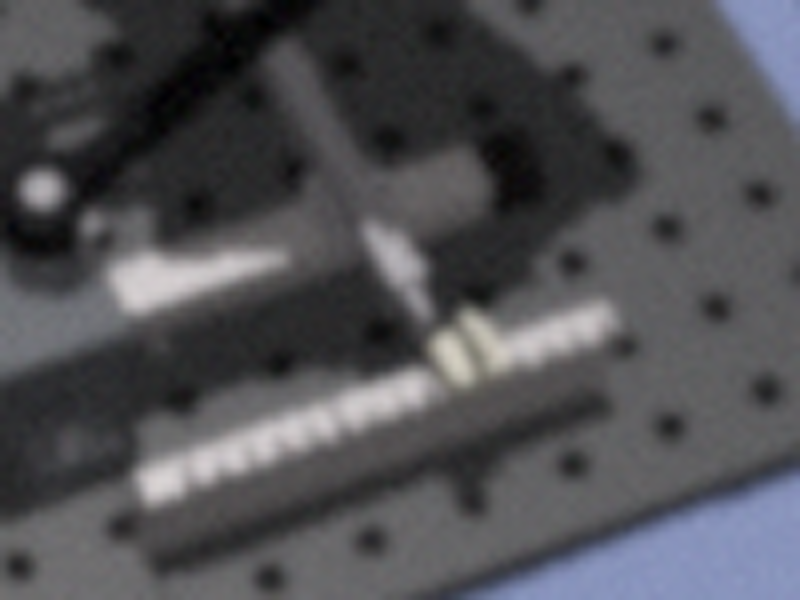

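```bash
python3 -c "
from h import *
for n in ['t8.png','top0.png']:
    im=cv2.imread('pics/'+n).astype(int)
    print(n)
    for y in range(168,186): print(y,im[y,204:224].sum(1)//3 if 0 else [int(a) for a in im[y,204:224].mean(1)])
im=cv2.imread('pics/t8.png'); print((im[174,204:224]).tolist())
crop('s8.png',300,200,340,230,20,'s8d.png')
crop('s3.png',300,200,340,230,20,'s3d.png')
crop('t8.png',200,165,230,187,25,'t8d.png')
"
```

```text
t8.png
168 [68, 78, 84, 84, 85, 84, 82, 78, 72, 69, 60, 46, 43, 49, 64, 79, 84, 85, 84, 85]
169 [80, 81, 82, 83, 84, 86, 81, 69, 59, 56, 56, 53, 51, 51, 59, 75, 82, 82, 81, 84]
170 [71, 72, 72, 73, 78, 89, 93, 84, 76, 70, 80, 84, 72, 59, 53, 64, 71, 72, 71, 71]
171 [67, 67, 63, 67, 82, 114, 122, 122, 115, 105, 116, 121, 104, 79, 63, 63, 69, 68, 65, 71]
172 [98, 96, 87, 93, 107, 136, 147, 148, 142, 127, 139, 144, 128, 107, 92, 95, 101, 98, 93, 109]
173 [134, 131, 117, 122, 127, 144, 154, 153, 149, 133, 143, 150, 137, 129, 118, 128, 136, 131, 122, 137]
174 [153, 149, 138, 141, 137, 148, 154, 154, 150, 133, 144, 150, 141, 142, 137, 145, 152, 150, 138, 148]
175 [159, 158, 152, 149, 141, 149, 154, 153, 148, 132, 144, 151, 142, 146, 148, 155, 158, 156, 150, 153]
176 [158, 158, 157, 151, 141, 147, 152, 145, 138, 132, 145, 151, 137, 138, 149, 155, 156, 155, 149, 149]
177 [139, 139, 138, 134, 126, 136, 141, 133, 126, 129, 139, 139, 123, 114, 125, 134, 135, 134, 129, 126]
178 [93, 98, 100, 98, 97, 112, 118, 115, 114, 115, 115, 115, 111, 90, 82, 88, 91, 95, 95, 93]
179 [58, 75, 83, 84, 85, 90, 
[... 1887 characters left out ...]
78, 80, 80, 81, 80]
182 [79, 78, 79, 79, 80, 80, 80, 82, 80, 79, 80, 79, 77, 76, 77, 80, 79, 79, 80, 79]
183 [80, 80, 80, 80, 80, 80, 82, 80, 80, 81, 78, 79, 79, 81, 80, 80, 80, 79, 79, 80]
184 [80, 79, 80, 80, 78, 81, 81, 81, 79, 79, 81, 80, 80, 80, 80, 80, 79, 81, 80, 80]
185 [80, 81, 80, 80, 81, 79, 80, 79, 80, 80, 79, 79, 81, 81, 80, 80, 80, 79, 80, 80]
[[151, 153, 156], [147, 149, 153], [136, 137, 141], [139, 141, 144], [134, 137, 141], [142, 149, 153], [148, 156, 159], [147, 156, 159], [144, 151, 155], [128, 135, 138], [138, 146, 149], [143, 153, 155], [136, 142, 147], [139, 143, 146], [135, 137, 140], [143, 145, 148], [150, 152, 155], [148, 149, 153], [136, 137, 141], [147, 148, 151]]
```

View pics/s8d.png

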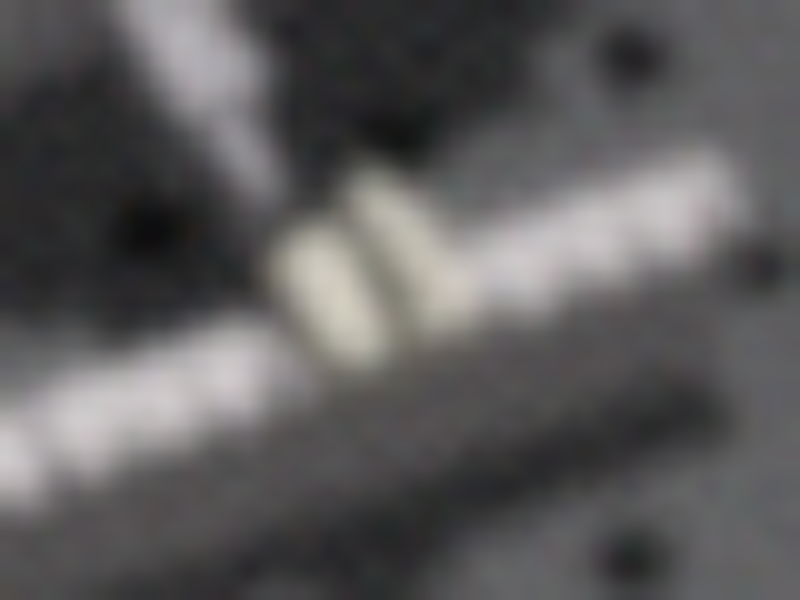

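View pics/t8d.png

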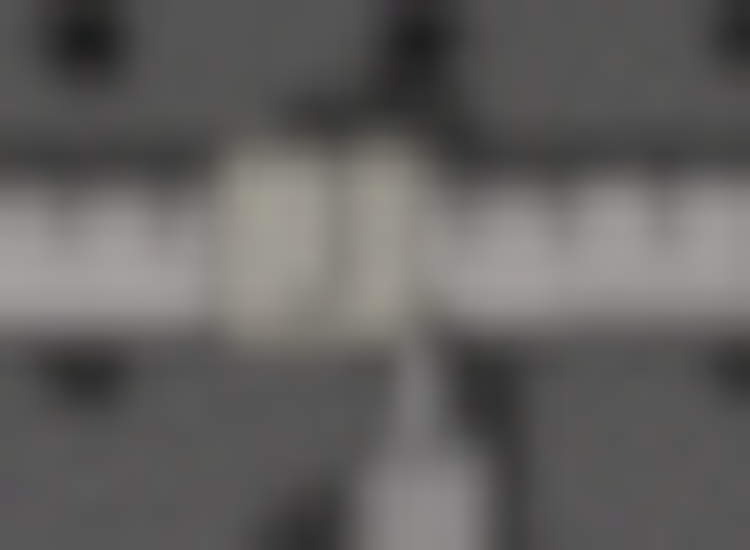

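```bash
cat > g.py <<'E'
from h import *
q=[.6334,.0697,-.0103]
def inv(P): c,s=np.cos(q[2]),np.sin(q[2]); d=(P[:2]-np.array(q[:2]))*1e3; return np.round([c*d[0]+s*d[1],-s*d[0]+c*d[1]],1)
def W(p): c,s=np.cos(q[2]),np.sin(q[2]); return np.array([q[0]+(c*p[0]-s*p[1])/1e3,q[1]+(s*p[0]+c*p[1])/1e3,p[2]/1e3])
E
python3 -c "
from g import *
s,d=load('t8.png')
print('ptr',inv(atz(s,d,216.1,180,.065)))
for z in (.048,.052,.056,.06): print(z,[inv(atz(s,d,c,174.5,z)) for c in (208.6,212.5,216.5)])
print('scene')
s,d=load('s8.png')
print('ptr',[inv(atz(s,d,300+u/20,200+v/20,.065)) for u,v in((265,190),(285,210))])
print('mark pts z .05',[inv(atz(s,d,300+u/20,200+v/20,.052)) for u,v in((280,260),(360,360),(395,335),(475,310))])
print('fin top',[(z,inv(atz(s,d,300+u/20,200+v/20,z))) for u,v in((360,180),) for z in(.065,.07,.075)])
for y in (30,34,36,38,40):
  print(y,[np.round((np.array(proj(s,d,W((x,y+dy,z))))-[300,200])*20).tolist() for x,dy,z in ((53,-2,70),(53,2,70),(67,-2,70),(67,2,70),(53,-2,52),(67,-2,52))])
"
```

```text
ptr [43.2 31. ]
0.048 [array([59.1, 51.1]), array([59. , 41.3]), array([58.9, 31.3])]
0.052 [array([58.6, 50.7]), array([58.5, 41. ]), array([58.5, 31. ])]
0.056 [array([58.2, 50.4]), array([58.1, 40.6]), array([58. , 30.7])]
0.06 [array([57.7, 50. ]), array([57.6, 40.3]), array([57.5, 30.4])]
scene
ptr [array([48.7, 33. ]), array([52.2, 34. ])]
mark pts z .05 [array([51.9, 35.1]), array([68.4, 37.9]), array([66.8, 43.4]), array([67.4, 54.1])]
fin top [(0.065, array([51.8, 44.4])), (0.07, array([54.3, 42.5])), (0.075, array([56.8, 40.6]))]
30 [[248.0, 210.0], [277.0, 200.0], [299.0, 303.0], [329.0, 292.0], [232.0, 286.0], [283.0, 378.0]]
34 [[277.0, 200.0], [307.0, 189.0], [329.0, 292.0], [358.0, 281.0], [262.0, 275.0], [312.0, 367.0]]
36 [[292.0, 194.0], [322.0, 184.0], [343.0, 287.0], [373.0, 276.0], [276.0, 270.0], [327.0, 361.0]]
38 [[307.0, 189.0], [337.0, 178.0], [358.0, 281.0], [388.0, 270.0], [291.0, 265.0], [341.0, 356.0]]
40 [[322.0, 184.0], [351.0, 173.0], [373.0, 276.0], [403.0, 265.0], [306.0, 259.0], [356.0, 351.0]]
```

>>> move_arm:
  turn:
    - [0,0,0]
    - [0,0,0]
    - [0,0,0]
    - [0,0,0]
  dp:
    - [0,-0.2,0]
    - [0,-0.17,0]
    - [0,0,0]
    - [0,0,0]
  jaw: [1,1,1,1]
  newtons: 12

```text
clock: 11.57
tool_pos: [0.5163, 0.1093, 0.0086]
eef_rot: [1.0, -0.005, 0.001, 0.004]
contact_force: [0.3, -9.0, 1.1]
opening: 0.133
```

```bash
python3 -c "
from g import *
s,d=snap('top','t9.png');snap('scene','s9.png')
print(s['tool_pos'],s['eef_rot'],s['opening'],s['contact_force'],s['moment'])
im=cv2.imread('pics/t9.png')
for y in range(175,186): print(y,[int(a) for a in im[y,204:224].mean(1)])
crop('t9.png',200,165,230,187,25,'t9d.png');crop('s9.png',300,200,340,230,20,'s9d.png')"
```

```text
[0.51625717 0.1092941  0.00863756] [ 9.99982340e-01 -4.65776926e-03  9.13060422e-04  3.57636009e-03] 0.13281114233476685 [ 0.33042106 -8.96400426  1.05265791] [-1.61328823  0.22242136 -0.01431966]
175 [159, 158, 152, 149, 141, 148, 155, 153, 147, 131, 145, 151, 143, 149, 150, 155, 158, 156, 151, 153]
176 [157, 158, 156, 152, 141, 147, 152, 146, 137, 131, 145, 150, 142, 149, 153, 157, 156, 155, 150, 149]
177 [139, 140, 138, 135, 126, 136, 142, 133, 122, 124, 138, 140, 130, 131, 135, 136, 137, 135, 128, 125]
178 [92, 97, 101, 98, 98, 112, 120, 117, 116, 120, 119, 110, 100, 91, 93, 96, 98, 97, 95, 93]
179 [58, 76, 82, 84, 84, 91, 93, 98, 115, 125, 102, 70, 54, 48, 63, 78, 82, 84, 84, 83]
180 [62, 77, 84, 85, 86, 86, 85, 93, 115, 128, 99, 53, 31, 41, 67, 81, 85, 84, 86, 86]
181 [75, 83, 87, 88, 86, 87, 86, 93, 114, 126, 98, 57, 40, 51, 72, 85, 87, 87, 85, 87]
182 [83, 86, 88, 87, 87, 83, 81, 93, 109, 118, 98, 65, 51, 57, 77, 85, 88, 88, 86, 86]
183 [87, 87, 87, 86, 83, 76, 78, 104, 116, 122, 111, 84, 55, 59, 78, 84, 86, 88, 86, 87]
184 [87, 87, 85, 83, 75, 64, 80, 119, 132, 135, 128, 98, 63, 59, 77, 86, 87, 86, 88, 87]
185 [88, 85, 83, 75, 63, 57, 82, 122, 137, 140, 133, 102, 66, 60, 78, 86, 87, 88, 88, 87]
```

View pics/t9d.png

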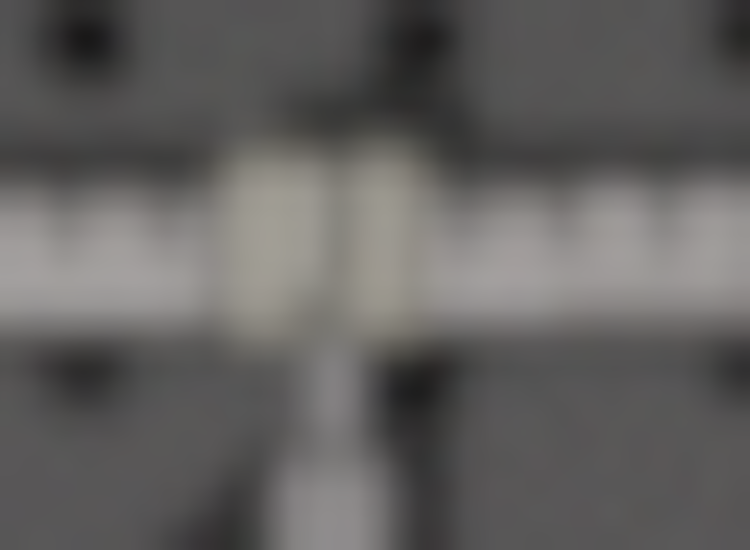

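View pics/s9d.png

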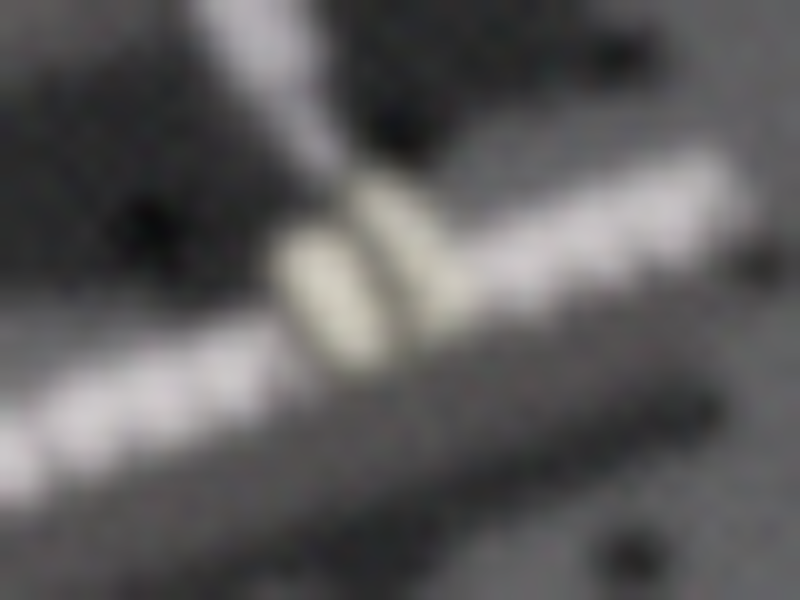

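>>> move_arm:
  turn:
    - [0,0,0]
    - [0,0,0]
    - [0,0,0]
    - [0,0,0]
    - [0,0,0]
    - [0,0,0]
    - [0,0,0]
    - [0,0,0]
    - [0,0,0]
    - [0,0,0]
  dp:
    - [0,-0.06,0]
    - [0.1,0,0]
    - [0.2,0,0]
    - [0.2,0,0]
    - [0.2,0,0]
    - [0.2,0,0]
    - [0.2,0,0]
    - [0.1,0,0]
    - [0,0,0]
    - [0,0,0]
  jaw: [1,1,1,1,1,1,1,1,1,1]
  newtons: 8

```text
clock: 12.5
tool_pos: [0.5374, 0.1102, 0.0066]
eef_rot: [1.0, -0.005, -0.007, 0.004]
contact_force: [-10.3, -7.5, -2.4]
opening: 0.137
```

```bash
python3 -c "
from g import *
s,d=snap('wrist','w10.png')
print(s['tool_pos'],s['eef_rot'],s['opening'],s['contact_force'],s['moment'])"
```

```text
[0.53744744 0.11022337 0.00661708] [ 0.9999564  -0.00455491 -0.00735792  0.00350896] 0.13707189624859673 [-10.28807153  -7.50591553  -2.44452549] [-1.82605154  2.28537717 -0.04309086]
```

View pics/w10.png

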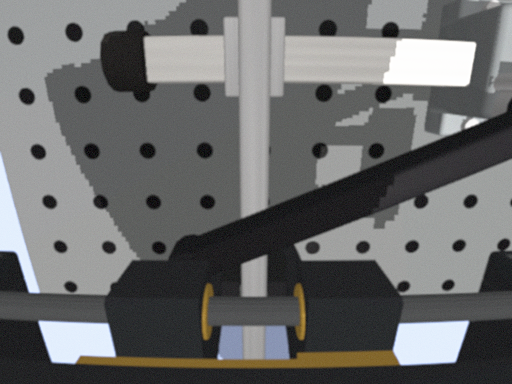

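>>> move_arm:
  turn:
    - [0,0,0]
    - [0,0,0]
    - [0,0,0]
    - [0,0,0]
    - [0,0,0]
    - [0,0,0]
    - [0,0,0]
    - [0,0,0]
  dp:
    - [0.2,0,0]
    - [0.2,0,0]
    - [0.2,0,0]
    - [0.2,0,0]
    - [0.2,0,0]
    - [0.2,0,0]
    - [0,0,0]
    - [0,0,0]
  jaw: [1,1,1,1,1,1,1,1]
  newtons: 8

```text
clock: 13.22
tool_pos: [0.5669, 0.1101, 0.0061]
eef_rot: [1.0, -0.004, -0.008, 0.003]
contact_force: [-11.4, -7.9, -3.1]
opening: 0.135
```

```bash
python3 -c "
from g import *
s,d=snap('wrist','w11.png')
print(s['tool_pos'],s['eef_rot'],s['opening'],s['contact_force'],s['moment'],inv(np.array(s['tool_pos'])))"
```

```text
[0.56685476 0.11014501 0.006082  ] [ 0.99995142 -0.00436887 -0.00811929  0.0034844 ] 0.1345206204216226 [-11.4436473   -7.89151019  -3.13862692] [-1.70031003  2.31608609 -0.0032607 ] [-67.   39.8]
```

View pics/w11.png

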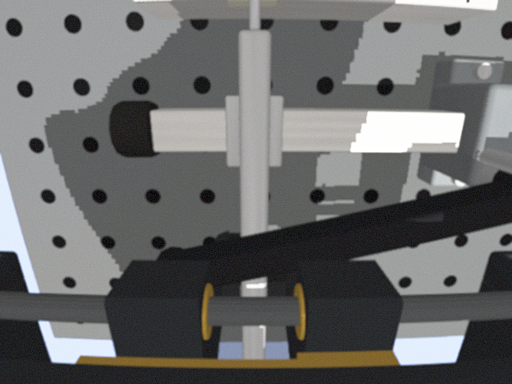

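>>> move_arm:
  turn:
    - [0,0,0]
    - [0,0,0]
    - [0,0,0]
    - [0,0,0]
  dp:
    - [0.2,0,0]
    - [0.2,0,0]
    - [0,0,0]
    - [0,0,0]
  jaw: [1,1,1,1]
  newtons: 8

```text
clock: 13.6
tool_pos: [0.5769, 0.1101, 0.006]
eef_rot: [1.0, -0.004, -0.008, 0.003]
contact_force: [-10.7, -8.0, -2.5]
opening: 0.132
```

```bash
python3 -c "
from g import *
s,d=snap('wrist','w12.png')
crop('w12.png',200,0,310,80,7,'w12c.png')
print(s['tool_pos'],s['eef_rot'],s['opening'],s['contact_force'],s['moment'],inv(np.array(s['tool_pos'])))"
```

```text
[0.57685172 0.11012209 0.00598938] [ 0.99995096 -0.00438023 -0.00818084  0.00345925] 0.13230780893296057 [-10.70952251  -7.95899886  -2.5480002 ] [-1.70332607  2.37113401 -0.07456533] [-57.   39.8]
```

View pics/w12.png

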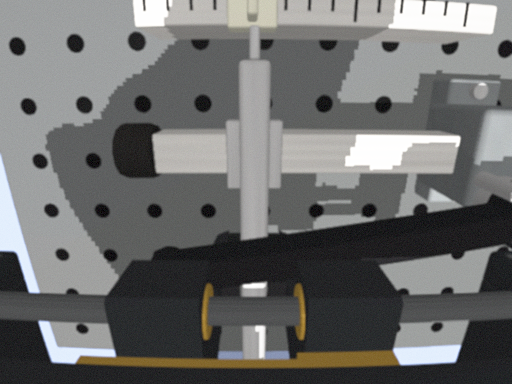

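View pics/w12c.png

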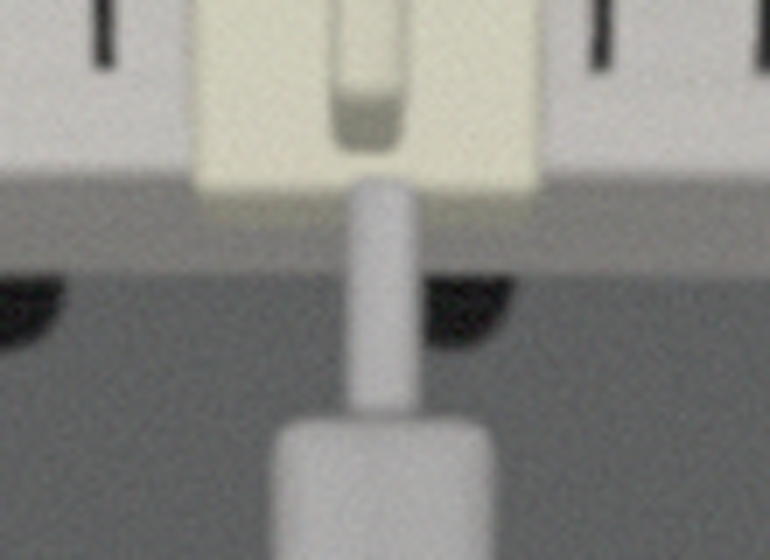

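>>> move_arm:
  turn:
    - [0,0,0]
    - [0,0,0]
    - [0,0,0]
    - [0,0,0]
    - [0,0,0]
  dp:
    - [0,-0.034,0]
    - [0.12,0,0]
    - [0.12,0,0]
    - [0,0,0]
    - [0,0,0]
  jaw: [1,1,1,1,1]
  newtons: 8

```text
clock: 14.07
tool_pos: [0.5824, 0.1108, 0.006]
eef_rot: [1.0, -0.004, -0.009, 0.004]
contact_force: [-10.9, -7.5, -2.3]
opening: 0.137
```

```bash
python3 -c "
from g import *
s,d=snap('wrist','w13.png')
crop('w13.png',200,0,310,80,7,'w13c.png')
print(s['tool_pos'],s['eef_rot'],s['opening'],s['contact_force'],s['moment'],inv(np.array(s['tool_pos'])))"
```

```text
[0.58237979 0.11075331 0.00595016] [ 0.99994677 -0.00444136 -0.00861308  0.00354077] 0.13688621320473077 [-10.91561049  -7.50620246  -2.29464441] [-1.72447752  2.52048535 -0.00976037] [-51.4  40.5]
```

View pics/w13c.png

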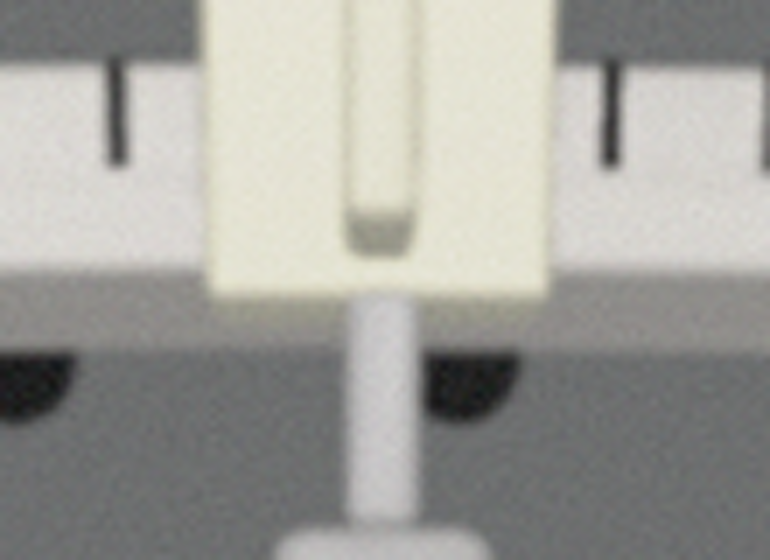

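>>> move_arm:
  turn:
    - [0,0,0]
    - [0,0,0]
    - [0,0,0]
    - [0,0,0]
    - [0,0,0]
    - [0,0,0]
  dp:
    - [0.12,0,0]
    - [0.12,0,0]
    - [0.12,0,0]
    - [0.12,0,0]
    - [0,0,0]
    - [0,0,0]
  jaw: [1,1,1,1,1,1]
  newtons: 8

```text
clock: 14.62
tool_pos: [0.5946, 0.1108, 0.0059]
eef_rot: [1.0, -0.004, -0.008, 0.003]
contact_force: [-10.7, -8.5, -2.9]
opening: 0.134
```

```bash
python3 -c "
from g import *
s,d=snap('wrist','w14.png')
print(s['tool_pos'],s['eef_rot'],s['opening'],s['contact_force'],s['moment'],inv(np.array(s['tool_pos'])))"
```

```text
[0.59464297 0.11082988 0.0058642 ] [ 0.99994862 -0.00439295 -0.00844781  0.00347662] 0.1344909647429913 [-10.73430241  -8.50185183  -2.87842524] [-1.62448834  2.41605142  0.00242473] [-39.2  40.7]
```

View pics/w14.png

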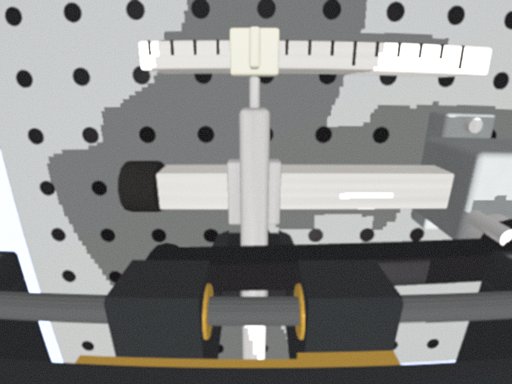

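>>> move_arm:
  turn:
    - [0,0,0]
    - [0,0,0]
    - [0,0,0]
    - [0,0,0]
    - [0,0,0]
  dp:
    - [0.08,0,0]
    - [0.08,0,0]
    - [0.08,0,0]
    - [0,0,0]
    - [0,0,0]
  jaw: [1,1,1,1,1]
  newtons: 8

```text
clock: 15.08
tool_pos: [0.5975, 0.1109, 0.0058]
eef_rot: [1.0, -0.005, -0.011, 0.003]
contact_force: [-18.3, -7.8, 4.1]
opening: 0.135
```

```bash
python3 -c "
from g import *
s,d=snap('wrist','w15.png');snap('top','t15.png');snap('scene','s15.png')
crop('t15.png',180,150,320,255,5.5,'t15c.png');crop('s15.png',230,130,370,235,5.5,'s15c.png');crop('w15.png',200,0,310,80,7,'w15c.png')
print(s['tool_pos'],s['eef_rot'],s['opening'],s['contact_force'],s['moment'],inv(np.array(s['tool_pos'])))"
```

```text
[0.59752801 0.11093043 0.00582483] [ 0.99992021 -0.00463839 -0.01132817  0.00311965] 0.1351494897063306 [-18.30538474  -7.84657522   4.14801185] [-1.63470831  3.3818672  -0.15778557] [-36.3  40.9]
```

View pics/w15.png

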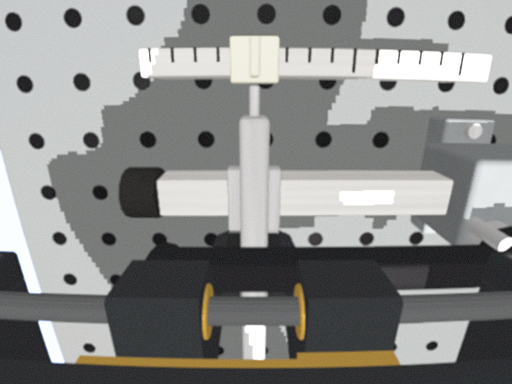

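View pics/t15c.png

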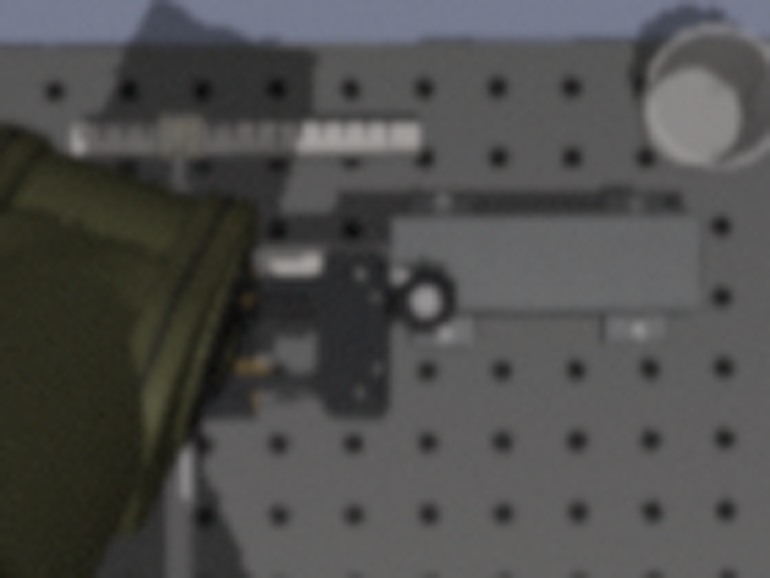

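View pics/s15c.png

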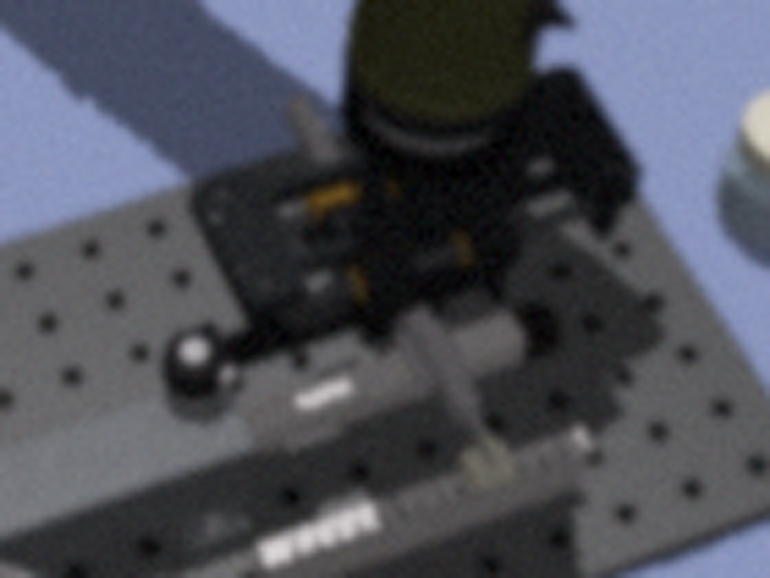

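View pics/w15c.png

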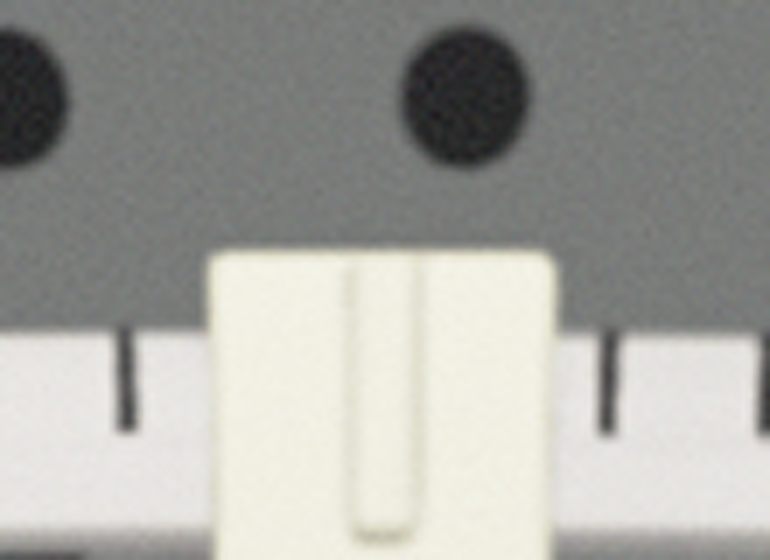

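```bash
python3 -c "
from g import *
s,d=load('w15.png')
for th in (0,.02,.04):
  f=lambda l,w,z: W((-18-l*np.sin(th)+w*np.cos(th),-70+l*np.cos(th)+w*np.sin(th),z))
  print(th,[np.round(proj(s,d,f(l,6,z)),1).tolist() for l in (40,60,130) for z in (97,81)])
print('ref leg edge', [np.round(proj(s,d,W((9,y,59))),1).tolist() for y in (-40,60)],'ptr',proj(s,d,W((50,40.9,65))),proj(s,d,W((38,40.9,73))))
crop('w15.png',130,215,512,300,2,'w15l.png');crop('w15.png',220,25,290,125,6,'w15p.png')
"
```

```text
0 [[441.5, 260.9], [419.2, 240.1], [390.0, 262.0], [373.3, 240.8], [199.0, 263.5], [205.3, 241.7]]
0.02 [[440.8, 262.7], [418.6, 241.8], [389.2, 264.8], [372.7, 243.3], [199.2, 269.6], [205.4, 247.2]]
0.04 [[440.0, 264.6], [418.0, 243.5], [388.4, 267.6], [372.1, 245.8], [199.5, 275.5], [205.7, 252.6]]
ref leg edge [[423.3, 177.5], [209.8, 177.4]] ptr (np.float64(251.46125335549246), np.float64(82.65214722605434)) (np.float64(251.51949153532723), np.float64(115.29531001200668))
```

View pics/w15l.png

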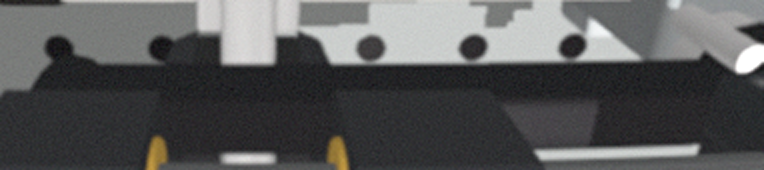

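View pics/w15p.png

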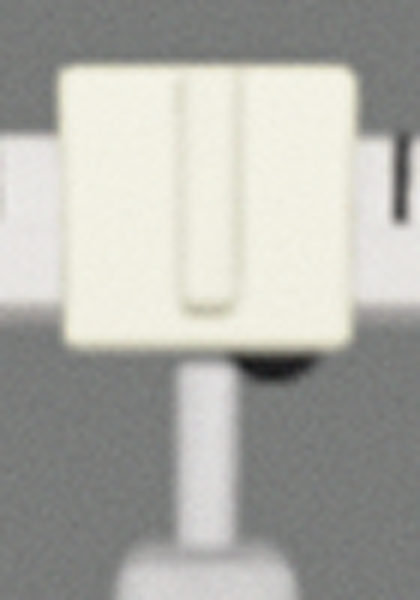

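```bash
python3 -c "
from g import *
im=cv2.imread('pics/w15.png').mean(2)
for c in list(range(182,206,4))+list(range(300,470,12)):
  col=im[236:258,c]; k=np.argmin(np.diff(col)); a,b=col[0:4].mean(),col[-4:].mean()
  m=(col[k]+0*a); 
  # half crossing
  h=(col[:k+1].max()+col[k+2:].min())/2; j=np.where(col<h)[0][0]; print(c, round(236+j-1+(col[j-1]-h)/(col[j-1]-col[j]),2))
"
```

```text
182 246.58
186 246.78
190 246.64
194 246.74
198 246.69
202 246.56
300 246.85
312 236.8
324 246.72
336 246.61
348 246.64
360 236.63
372 236.88
384 245.94
396 245.81
408 245.69
420 247.82
432 245.27
444 236.2
456 244.84
468 244.52
```

>>> move_arm:
  turn:
    - [0,0,0]
    - [0,0,0]
    - [0,0,0]
    - [0,0,0]
    - [0,0,0]
    - [0,0,0]
  dp:
    - [0.03,0,0]
    - [0,0,0]
    - [0,0,0]
    - [0,0,0]
    - [0,0,0]
    - [0,0,0]
  jaw: [1,1,1,1,1,1]
  newtons: 15

```text
clock: 15.73
tool_pos: [0.5974, 0.1109, 0.0058]
eef_rot: [1.0, -0.005, -0.012, 0.003]
contact_force: [-19.9, -8.7, 4.6]
opening: 0.134
```

```bash
python3 -c "
from g import *
s,d=snap('wrist','w16.png');snap('top','t16.png')
print(s['tool_pos'],s['opening'],s['contact_force'],s['qd'].round(4))
im=cv2.imread('pics/w16.png').mean(2)
for c in (190,198,336,396,408):
  col=im[240:258,c]; k=np.argmin(np.diff(col)); print(c,240+k,col[k:k+2])
crop('w16.png',220,25,290,125,6,'w16p.png')"
```

```text
[0.59742818 0.11086546 0.00581917] 0.13392992475357274 [-19.8876527   -8.66377792   4.58496134] [-0.001  -0.0002 -0.0002 -0.0003  0.0011 -0.0008  0.0002]
190 247 [66.33333333 27.66666667]
198 246 [104.          64.66666667]
336 246 [159.66666667  95.        ]
396 245 [182.66666667 124.33333333]
408 245 [171.33333333 115.66666667]
```

View pics/w16p.png

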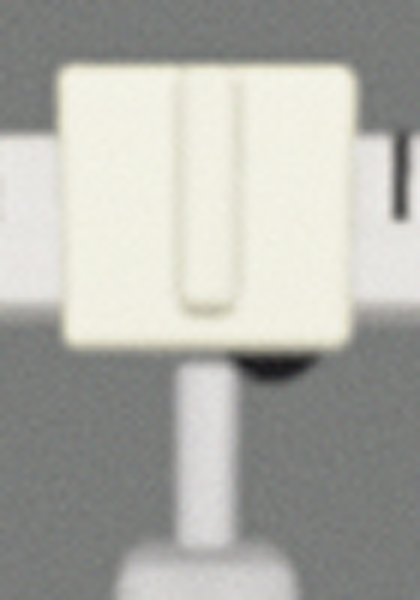

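View pics/t16.png

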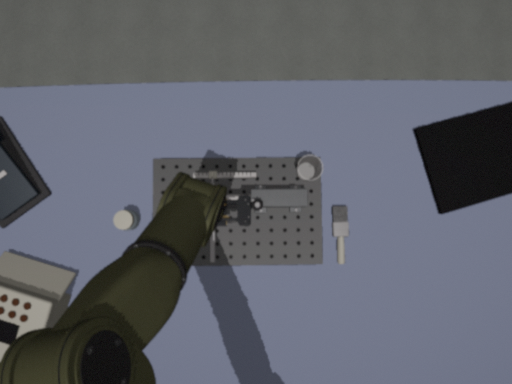

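```bash
python3 -c "
from plant import r
print(r.finish_job())"
```

```text
the job is handed in; nothing more can be done
None
```

I handed the job in at about 15.8 s, with the gripper still holding the crossbar at 15 N, the leg at the mark and the lever closed.

- **First try missed:** The first attempt to pull the leg closed above the crossbar and moved nothing. In the scene and wrist pictures the fingertips sat about 40 mm higher than the reported TCP. I lifted off and went lower, and the jaws then stopped on the 12 mm bar.
- **Leg at the mark:** I drew the leg out about 68 mm and trimmed it until the pointer lined up with the rider's fin. The last wrist picture shows them within about 0.1–0.2 mm. The rider was not touched.
- **Lever closed:** I slid the fingers along the bar to push the lever. Its edge in the wrist picture is in line with the leg, to about 0.01 rad by my estimate. A further small push did not move the arm, and the x force had risen from 11 N to 18–20 N, so I take the lever to be at its stop. The lever's absolute position in that picture was about 5 px off my model, so I relied on its slope and the force.
- **Other objects:** In the last top view the jar, beaker and brush are where they started.

The leg was about 0.8 mm short of the mark while the lever was only part-way closed. I corrected that before closing it.

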